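# Take the steam tip out of the soak pan under the draining rack

## Task

The steam tip is ready, but it lies in the soak pan under the draining rack. Set both cups from the rack upright on the grey ribbed drying mat, then lift the rack off and stand it on the mat too, and lay the steam tip in the white parts dish. Then put the rack back on the pan, legs inside the rim, and each cup back on the rack where it stood, handle pointing as before; leave the filter basket and the shower screen in the pan and the milk pitcher where they are, and do not tip a cup over.

Things in the scene. Friction and masses are not known exactly. Their poses are not given: they have to be found in the camera images.
- blue_cup: Light blue espresso cup, loose, upright on the rack, 105 g, 52 mm high. Origin: on the underside, middle of the 61 x 89 mm outline with the handle. The round bowl is centred 13 mm from the origin along the cup's +y: 61 mm across at the top, 44 mm at the foot. The 12 mm thick handle points to its -y, to 44 mm from the origin, at the start within 0.4 rad of the pan's -x. z up.
- green_cup: Dark green espresso cup, loose, upright on the rack, 120 g, 54 mm high. Origin: on the underside, middle of the 59 x 88 mm outline with the handle. The bowl is centred 15 mm from the origin along the cup's +y: 59 mm across at the top, 42 mm at the foot. The 14 mm thick handle points to its -y, to 44 mm from the origin, at the start within 0.4 rad of the pan's -x. Either cup may be at either end.
- rack: Loose dark wire rack on pan, 168 (x) x 271 mm (y), 0.3 kg. Origin: centre of the plane of its feet, z up. Bar tops 20 mm above origin. Finer mesh on its -x half, needed to carry cups level. Four 8 mm legs at x +-59, y +-111 mm. Handle: red grip 10 mm thick, 54 mm long along x, centred 52.5 mm above origin. On the pan: bars on the rim, origin 25 mm above table, legs inside with 8 mm play each way.
- pan: Fixed shallow dark grey plastic soak pan, dry, 162 (its x) x 265 mm (its y) over its flat rim, rim top 42 mm above the table; opening 142 x 245 mm; floor top 2.5 mm above the table. Origin: centre of the underside, z up. The parts lie inside towards its +x side, the cups stand over its -x side.
- mat: Fixed light grey ribbed rubber drying mat, 320 (its x) x 300 mm (its y), top 6 mm above the table: the side area. Both cups and the rack fit on it together: the rack on its -x half with the rack's y along the mat's y, the cups side by side along y on its +x half. Origin: centre of the underside, z up.
- dish: Fixed white parts dish with a blue edge, flat floor 105 mm (its x) by 135 mm (its y), floor top 3 mm above the table, flared walls 14 mm high. Origin: centre of the underside, z up.
- steam_tip: Plain grey metal steam tip, a tapered plug lying on the pan's floor under the rack, loose, 21 mm wide (its x), 59 mm long (its y), 21 mm high, 60 g. Origin: centre of its underside, z up. It lies roughly along the pan's y (within 0.35 rad), at least 25 mm clear on both long sides.
- filter_basket: Steel filter basket, perforated cup 69 mm across and 26 mm high, loose, in the pan; stays there. Origin: centre of its underside.
- shower_screen: Flat round steel shower screen with a brass screw in the middle, 57 mm across, 8 mm high, loose, in the pan; stays there. Origin: centre of its underside.
- milk_pitcher: Steel milk pitcher with a loop handle, 90 x 127 mm, 104 mm high, loose, at the back of the table; a bystander. Origin: centre of the underside of its outline.

How it is judged:
By the outcome, as a careful person would: the job done as asked, in the order asked, and still so for the second after the job is handed in, with the robot touching nothing.
It also fails if it takes over 147 s, if anything falls off the work surface, if the arm or the gripper's body presses on something with over 40 N, if the wrist force passes 120 N, or if a joint passes its speed limit or range.

## Robot

A 6-joint arm with a two-finger parallel gripper is mounted at the origin on a cart in front of the work surface, level with it; the furniture and walls round the work are solid. World frame = base frame: x ahead of the robot, y to its left, z up, the work surface at z = 0. Lengths are in m, angles in rad, forces in N, time in s.
With the tool pointing down it reaches from about 0.3 to 0.875 m from the base axis. Payload 4.2 kg.
Tool frame: the origin (TCP) lies midway between the tips of the shut fingers; the grasp point (between the pads) lies 19 mm behind it; z points along the fingers, y is the line along which they close (so a half turn about z gives the same grasp; the last joint's range is limited). The gripper opens to 85 mm and grips with 20 to 120 N. Pads are 22 mm wide; open, the fingers measure 114 mm over their backs; the gripper's body (76 mm by 85 mm) begins 54 mm behind the grasp point. The pads swing forward as they close: fully open they stand 13 mm farther back than shut.
Start: joints at [-1.157, 0.32, 1.565, -0, 1.257, -0.02], TCP at [0.242, -0.522, 0.231] pointing down, gripper open.
Joint ranges: [-3.11, 3.11], [-0.84, 2.01], [0.21, 2.61], [-1.34, 4.49], [0.05, 2.63], [-2.56, 2.56]. Speed limits (rad/s): [2.57, 2.57, 3.14, 3.14, 3.14, 3.14].

## Interface

Orientations are given as a 3x3 rotation matrix whose columns are the frame's x, y, z axes.
In Python, from bench import arm, cams, workorder gives the robot as it stands.
- The arm moves only by the tool play_rows, never from a script. Its argument "commands" is a list of rows, each an object of numbers: "dx", "dy", "dz": the shift along the tool's x, y, z in units of 0.4 m (1.0 is 0.4 m); "ax", "ay", "az": the turn, a rotation vector about the tool's x, y, z in units of 2 pi rad (1.0 is 2 pi rad); "jaw": the opening, from 0 (shut) to 1 (fully open). In form: [{"dx": .., "dy": .., "dz": .., "ax": .., "ay": .., "az": .., "jaw": ..}, ...]. A call has exactly 8 rows; each row is the pose to reach, as a shift and turn from the pose commanded when the call began, along the tool's axes at that moment, turning the shorter way round; what a row does not reach only later rows make up. A row lasts 1/8 s, in which the tool goes at most 62.5 mm and 10.7 degrees, less where a joint would pass 70% of its speed; a pose out of reach is approached as far as the arm can. A call with a number of a shift or a turn outside -1 to 1 is refused whole. A call with a gripper value outside its range is refused whole. The fingers move at their own pace and stop on an object; "grip_force" is the grip in N (left out, the last holds). Time passes only in rows, so rows that repeat a pose let the fingers close, or fill a call up. It gives the time, the measured TCP pose, the force, the opening and the grip force at its end, in the units of the state.
- arm.state(): the state, without advancing time (a new reading comes with each control period).
- cams.read_camera(name): name is "scene" or "top"; returns a dict with "frame" (480x640x3 uint8, red, green, blue), "fx", "fy", "cx", "cy" (pixels), "R" (3x3) and "t" (3): a world point X has camera coordinates R X + t. Camera axes: x right, y down, z forward; pixel columns grow to the right and rows downward; lengths in m; the calibration is good to about 2 mm. A picture is of the moment at which its call begins. There is no depth.
- workorder.finish_job(): hands the job in; it is judged then, once.
The state is a dict: "time_s": time; "joint_positions": joint angles; "qvel": joint speeds; "joint_torque": joint torques, N m; "position": TCP position; "tool_rot": TCP orientation; "force": force on the tool from outside, world axes, zero at the start; "wrist_torque": the same for the moment, N m; "width": finger opening in m; "finger_force": force on a finger pad.
Only numpy, scipy, OpenCV 4.12 (cv2) and the standard library are available. Lean on these libraries where they do the work, as an engineer would, in place of code of your own. Each camera call takes 0.05 s, during which the arm holds its last target. There are 200 camera calls.

## Working session

There is one attempt and no reset: what is moved stays moved. The work goes in short steps, Python scripts to look and compute and a tool call to move; the robot and the scene stay as the last step left them, time stands still between calls to the robot, and variables do not carry over. Pictures are saved under pics/ and viewed, at most 14 in all, crops included, and the job is handed in when it is done.

Besides the shell and the picture viewer there is one more tool, called after "Request:" by a JSON object that holds its "fn" and its "kwargs", one argument or row to a line. play_rows: Moves the arm, as the interface text tells. Shifts and turns lie within -1 to 1; 1 stands for 0.4 m of shift or 2 pi rad of turn. Its arguments: {"type":"object","properties":{"commands":{"type":"array"},"grip_force":{"type":"number"}},"required":["commands"]}

```bash
ls; mkdir -p pics
python3 - <<'E'
from bench import arm,cams
import cv2,numpy as np
for n in("scene","top"):
    d=cams.read_camera(n); cv2.imwrite(f"pics/{n}0.png",d["frame"][:,:,::-1])
    print(n,d["fx"],d["fy"],d["cx"],d["cy"],np.round(d["R"],4).tolist(),np.round(d["t"],4).tolist())
print(arm.state())
E
```

```text
pics
scene 606.4582078985566 606.4582078985566 314.1785000819718 235.3652389681102 [[-0.8319, -0.5549, -0.0015], [-0.4015, 0.6037, -0.6887], [0.3831, -0.5724, -0.725]] [0.5041, 0.3176, 1.2826]
top 492.4268170020073 492.4268170020073 319.02556884950053 240.77580259406346 [[0.0156, -0.9994, -0.0304], [-0.9936, -0.0121, -0.1124], [0.1119, 0.0319, -0.9932]] [0.0026, 0.6033, 1.0233]
{'time_s': 0.1, 'joint_positions': array([-1.15702794e+00,  3.20261784e-01,  1.56556657e+00,  3.65749411e-05,
        1.25738813e+00, -2.00360367e-02]), 'qvel': array([ 0.0012462 , -0.0013043 , -0.0039585 , -0.00028353, -0.00119008,
        0.00172795]), 'joint_torque': array([-1.28794600e-04, -4.16408873e+01, -2.34703839e+01, -5.29745728e-05,
        4.95343411e-03,  6.65114044e-06]), 'position': array([ 0.24150873, -0.52135486,  0.2305432 ]), 'tool_rot': array([[ 9.07377996e-01,  4.20315105e-01, -6.21023137e-04],
       [ 4.20315558e-01, -9.07376757e-01,  1.50078556e-03],
       [ 6.73008818e-05, -1.62280548e-03, -9.99998681e-01]]), 'force': array([-0.38990058, -0.93399891,  0.54587944]), 'wrist_torque': array([0.00506365, 0.0844719 , 0.00655872]), 'finger_force': 0.0, 'width': 0.08513080677514664}
```

View pics/top0.png

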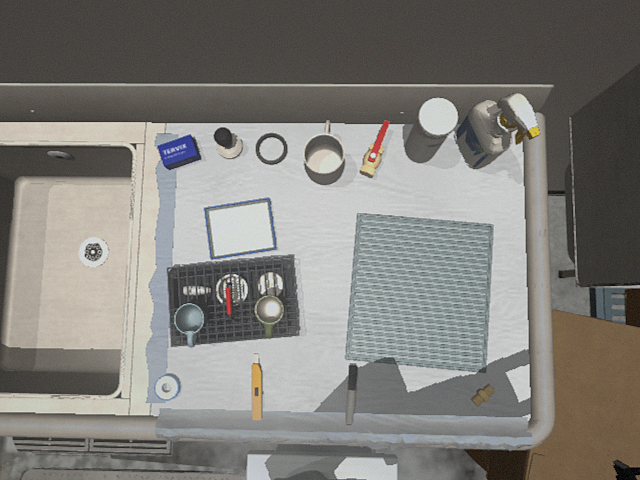

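View pics/scene0.png

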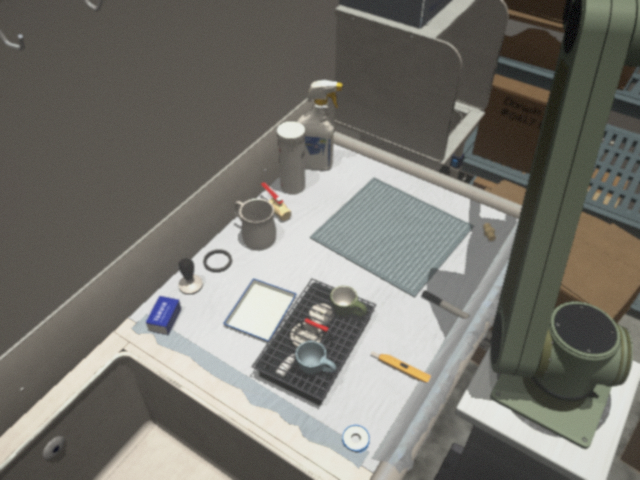

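```bash
cat > h.py <<'E'
import numpy as np,cv2
from bench import arm,cams
def cam(n): return cams.read_camera(n)
def ray(d,uv,z):
    "pixels -> world points on plane z"
    uv=np.atleast_2d(np.asarray(uv,float))
    r=np.c_[(uv[:,0]-d["cx"])/d["fx"],(uv[:,1]-d["cy"])/d["fy"],np.ones(len(uv))]@np.array(d["R"])
    c=-np.array(d["R"]).T@np.array(d["t"])
    return c+r*((z-c[2])/r[:,2])[:,None]
def proj(d,X):
    c=np.atleast_2d(X)@np.array(d["R"]).T+np.array(d["t"])
    return np.c_[d["fx"]*c[:,0]/c[:,2]+d["cx"],d["fy"]*c[:,1]/c[:,2]+d["cy"]]
def crop(d,u0,v0,u1,v1,s,name):
    cv2.imwrite(name,cv2.resize(d["frame"][v0:v1,u0:u1,::-1],None,fx=s,fy=s,interpolation=cv2.INTER_CUBIC))
E
python3 - <<'E'
from h import *
np.set_printoptions(precision=4,suppress=True)
d=cam("top"); crop(d,160,240,305,355,5,"pics/t1.png")
s=cam("scene"); crop(s,220,270,385,410,4.8,"pics/s1.png")
hsv=cv2.cvtColor(d["frame"],cv2.COLOR_RGB2HSV)
for p in[(420,290),(200,350),(180,265),(189,317),(268,308),(240,230),(228,298),(300,280)]: print(p,hsv[p[1],p[0]])
E
```

```text
(420, 290) [ 90  15 139]
(200, 350) [ 90   1 195]
(180, 265) [ 60   1 175]
(189, 317) [ 93  27 181]
(268, 308) [106  13 216]
(240, 230) [ 54   6 217]
(228, 298) [  1 179 210]
(300, 280) [150   1 186]
```

View pics/t1.png

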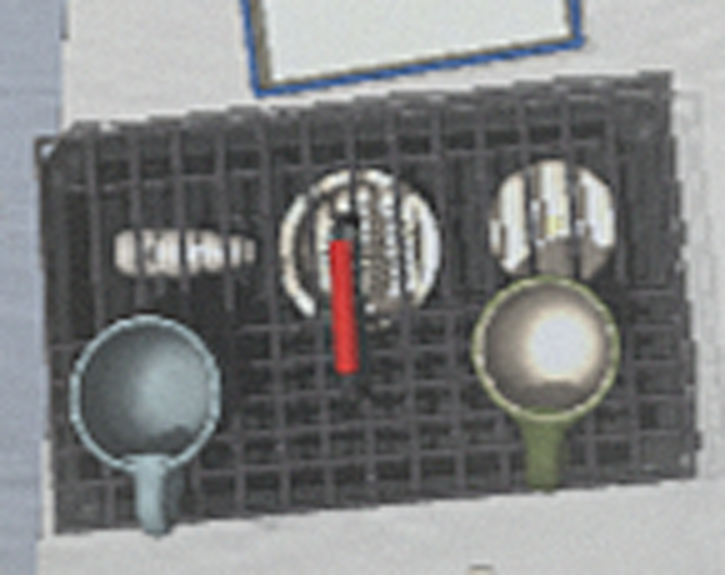

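View pics/s1.png

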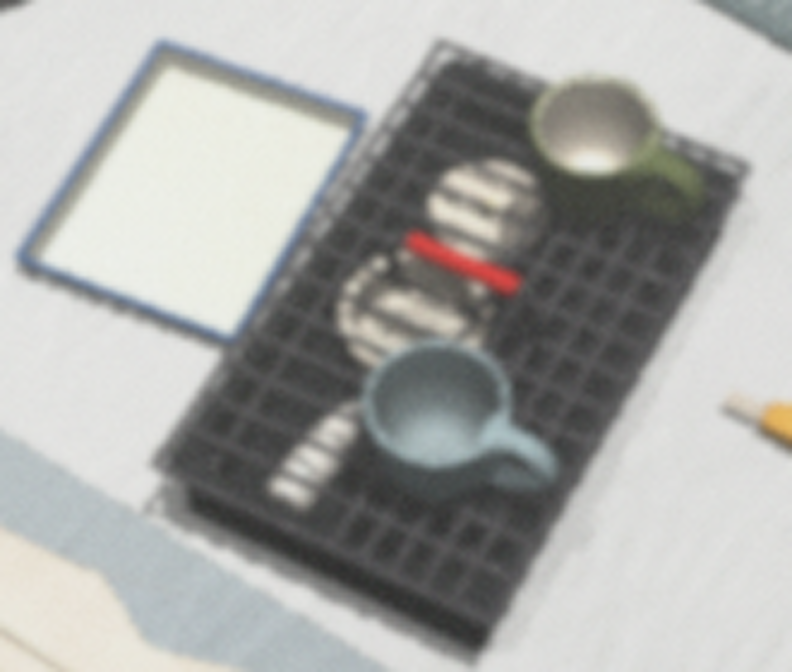

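Run:
```python
from h import *
np.set_printoptions(precision=4,suppress=True)
d=cam("top"); s=cam("scene")
T=lambda p:np.array(p)/5+[160-.4,240-.4]
S=lambda p:np.array(p)/4.8+[220-.4,270-.4]
print("rack top",ray(d,T([(38,140),(672,72),(698,480),(55,533)]),.045),"c",ray(d,T([(38,140),(672,72),(698,480),(55,533)]),.045).mean(0))
rs=ray(s,S([(158,465),(440,42),(748,168),(480,650)]),.045);print("rack scene",rs,rs.mean(0))
print("blue top",ray(d,T([(146,392)]),.097),"scene",ray(s,S([(437,402)]),.097))
print("blue handle end",ray(d,T([(157,533)]),.082),ray(s,S([(552,470)]),.082))
print("green top",ray(d,T([(546,347)]),.099),"scene",ray(s,S([(595,126)]),.099))
print("green handle end",ray(d,T([(543,490)]),.085),ray(s,S([(695,195)]),.085))
print("red",ray(d,T([(340,242),(347,372)]),.0775),ray(s,S([(410,242),(517,285)]),.0775))
print("tip",ray(d,T([(115,250),(253,250),(182,252)]),.015),ray(s,S([(285,490),(350,405)]),.015))
print("dish rim",ray(d,T([(258,93),(578,42)]),.014),ray(d,[(207,207),(269,199)],.014),ray(s,S([(163,44),(365,117),(232,340),(20,257)]),.014))
print("mat",ray(d,[(358,213),(493,224),(486,371),(346,359)],.006))
hsv=cv2.cvtColor(d["frame"],cv2.COLOR_RGB2HSV)
```

```text
rack top [[0.5405 0.3335 0.045 ]
 [0.5731 0.0633 0.045 ]
 [0.4028 0.0488 0.045 ]
 [0.3761 0.318  0.045 ]] c [0.4731 0.1909 0.045 ]
rack scene [[0.5369 0.335  0.045 ]
 [0.5674 0.0701 0.045 ]
 [0.4035 0.0534 0.045 ]
 [0.3724 0.3306 0.045 ]] [0.47   0.1973 0.045 ]
blue top [[0.4376 0.267  0.097 ]] scene [[0.4351 0.2688 0.097 ]]
blue handle end [[0.3808 0.2644 0.082 ]] [[0.3819 0.2617 0.082 ]]
green top [[0.4581 0.1067 0.099 ]] scene [[0.4561 0.1088 0.099 ]]
green handle end [[0.4009 0.1082 0.085 ]] [[0.4032 0.1077 0.085 ]]
red [[0.4987 0.1954 0.0775]
 [0.4461 0.1906 0.0775]] [[0.4989 0.1959 0.0775]
 [0.4463 0.1888 0.0775]]
tip [[0.4946 0.3075 0.015 ]
 [0.4956 0.2469 0.015 ]
 [0.4942 0.278  0.015 ]] [[0.4954 0.3006 0.015 ]
 [0.4966 0.2488 0.015 ]]
dish rim [[0.5641 0.2477 0.014 ]
 [0.5884 0.1074 0.014 ]] [[0.6779 0.2617 0.014 ]
 [0.6973 0.124  0.014 ]] [[0.6972 0.1274 0.014 ]
 [0.5859 0.1091 0.014 ]
 [0.5625 0.2499 0.014 ]
 [0.6739 0.2682 0.014 ]]
mat [[ 0.6693 -0.0734  0.006 ]
 [ 0.648  -0.3686  0.006 ]
 [ 0.333  -0.3464  0.006 ]
 [ 0.3522 -0.0499  0.006 ]]
```

```bash
cat > calc.py <<'E'
import sys,json
from h import *
from scipy.spatial.transform import Rotation as Ro
def Rd(yaw):
    c,s=np.cos(yaw),np.sin(yaw); return np.array([[c,s,0],[s,-c,0],[0,0,-1.]])
def show(calls,start=None):
    "calls: lists of (x,y,z,yaw) waypoints; each call's deltas are from the last waypoint of the call before"
    if start is None:
        st=arm.state(); p,R=st["position"],st["tool_rot"]
        print("t",round(st["time_s"],2),"p",p.round(4),"yaw",round(float(np.arctan2(R[1,0],R[0,0])),4),"F",st["force"].round(1),"w",round(st["width"],4))
    else: p,R=np.array(start[:3]),Rd(start[3])
    for k,c in enumerate(calls):
        for w in c:
            q=np.array(w[:3]);Q=Rd(w[3])
            print(k,"d",((q-p)@R/.4).round(4),"a",(Ro.from_matrix(R.T@Q).as_rotvec()/2/np.pi).round(4))
        p,R=q,Q
E
python3 - <<'E'
from calc import *
g=(.457,.1077);y=.0
show([[(.36,-.1,.2,.2)],[(*g,.16,y)],[(*g,.055,y)]])
E
```

```text
t 0.3 p [ 0.2416 -0.5216  0.2311] yaw 0.4338 F [-0.5 -0.2  0.7] w 0.0857
0 d [ 0.7115 -0.832   0.0781] a [-0.0001  0.      0.0372]
1 d [ 0.3408 -0.4607  0.1   ] a [0.     0.     0.0318]
2 d [0.     0.     0.2625] a [0. 0. 0.]
```

Request:
{"fn": "play_rows", "kwargs": {
  "commands": [
    {"dx": 0.08,"dy": -0.1,"dz": 0.01,"az": 0.005,"jaw": 1},
    {"dx": 0.18,"dy": -0.21,"dz": 0.02,"az": 0.01,"jaw": 1},
    {"dx": 0.28,"dy": -0.32,"dz": 0.03,"az": 0.015,"jaw": 1},
    {"dx": 0.38,"dy": -0.43,"dz": 0.04,"az": 0.02,"jaw": 1},
    {"dx": 0.48,"dy": -0.54,"dz": 0.05,"az": 0.025,"jaw": 1},
    {"dx": 0.57,"dy": -0.65,"dz": 0.06,"az": 0.03,"jaw": 1},
    {"dx": 0.65,"dy": -0.75,"dz": 0.07,"az": 0.034,"jaw": 1},
    {"dx": 0.71,"dy": -0.83,"dz": 0.08,"az": 0.037,"jaw": 1}
  ]
}}

```text
invalid input
```

Run:
```python
from calc import *
g=(.457,.1077);y=.0
show([[(*g,.16,y)],[(*g,.055,y)]])
```

```text
t 0.3 p [ 0.2416 -0.5216  0.2311] yaw 0.4338 F [-0.5 -0.2  0.7] w 0.0857
0 d [ 1.1498 -1.2012  0.1783] a [-0.0001  0.      0.069 ]
1 d [0.     0.     0.2625] a [0. 0. 0.]
```

Request:
{"fn": "play_rows", "kwargs": {
  "commands": [
    {"dx": 0.08,"dy": -0.1,"dz": 0.01,"ax": 0,"ay": 0,"az": 0.005,"jaw": 1},
    {"dx": 0.18,"dy": -0.21,"dz": 0.02,"ax": 0,"ay": 0,"az": 0.01,"jaw": 1},
    {"dx": 0.28,"dy": -0.32,"dz": 0.03,"ax": 0,"ay": 0,"az": 0.015,"jaw": 1},
    {"dx": 0.38,"dy": -0.43,"dz": 0.04,"ax": 0,"ay": 0,"az": 0.02,"jaw": 1},
    {"dx": 0.48,"dy": -0.54,"dz": 0.05,"ax": 0,"ay": 0,"az": 0.025,"jaw": 1},
    {"dx": 0.57,"dy": -0.65,"dz": 0.06,"ax": 0,"ay": 0,"az": 0.03,"jaw": 1},
    {"dx": 0.65,"dy": -0.75,"dz": 0.07,"ax": 0,"ay": 0,"az": 0.034,"jaw": 1},
    {"dx": 0.71,"dy": -0.83,"dz": 0.08,"ax": 0,"ay": 0,"az": 0.037,"jaw": 1}
  ]
}}

```text
time_s: 1.3
position: [0.36, -0.0993, 0.1994]
tool_rot: [[0.98, 0.2, 0.001], [0.2, -0.98, -0.0], [0.001, 0.0, -1.0]]
force: [-0.2, -0.2, 0.6]
width: 0.0855
finger_force: 0.0
```

Request:
{"fn": "play_rows", "kwargs": {
  "commands": [
    {"dx": 0.05,"dy": -0.07,"dz": 0.01,"ax": 0,"ay": 0,"az": 0.005,"jaw": 1},
    {"dx": 0.13,"dy": -0.17,"dz": 0.03,"ax": 0,"ay": 0,"az": 0.012,"jaw": 1},
    {"dx": 0.21,"dy": -0.28,"dz": 0.06,"ax": 0,"ay": 0,"az": 0.02,"jaw": 1},
    {"dx": 0.28,"dy": -0.38,"dz": 0.08,"ax": 0,"ay": 0,"az": 0.028,"jaw": 1},
    {"dx": 0.325,"dy": -0.44,"dz": 0.1,"ax": 0,"ay": 0,"az": 0.0318,"jaw": 1},
    {"dx": 0.341,"dy": -0.461,"dz": 0.1,"ax": 0,"ay": 0,"az": 0.0318,"jaw": 1},
    {"dx": 0.341,"dy": -0.461,"dz": 0.13,"ax": 0,"ay": 0,"az": 0.0318,"jaw": 1},
    {"dx": 0.341,"dy": -0.461,"dz": 0.15,"ax": 0,"ay": 0,"az": 0.0318,"jaw": 1}
  ]
}}

```text
time_s: 2.3
position: [0.4558, 0.1058, 0.1386]
tool_rot: [[1.0, 0.001, -0.001], [0.001, -1.0, -0.001], [-0.001, 0.001, -1.0]]
force: [-0.1, 0.5, 0.3]
width: 0.0852
finger_force: 0.0
```

Run:
```python
from calc import *
g=(.457,.1077);y=.0
d=cam("top");crop(d,160,220,320,340,5,"pics/t2.png")
show([[(*g,.055,y)]])
```

```text
t 2.35 p [0.4551 0.1056 0.1377] yaw 0.0004 F [-0.4 -0.5 -0.4] w 0.0856
0 d [ 0.0053 -0.0055  0.2067] a [0.0002 0.0005 0.0001]
```

View pics/t2.png

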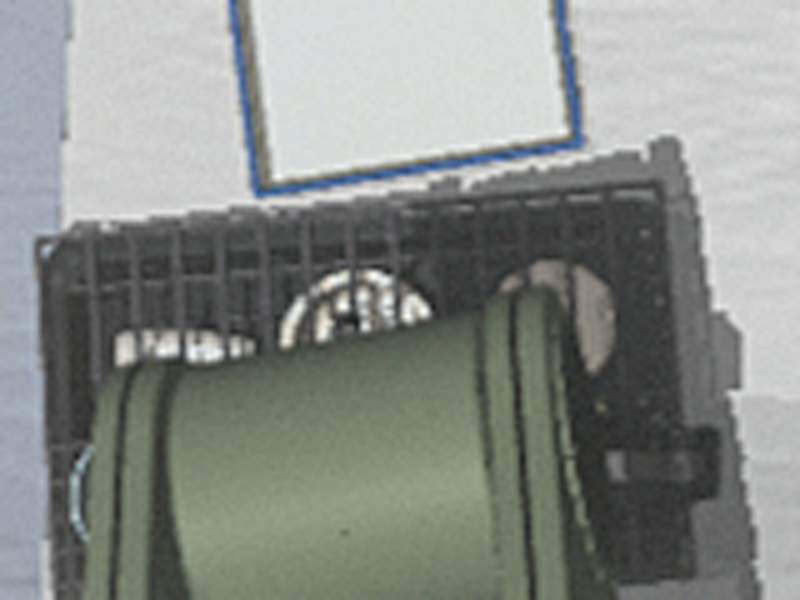

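Request:
{"fn": "play_rows", "kwargs": {
  "commands": [
    {"dx": 0.003,"dy": -0.003,"dz": 0.05,"ax": 0,"ay": 0,"az": 0,"jaw": 1},
    {"dx": 0.003,"dy": -0.003,"dz": 0.1,"ax": 0,"ay": 0,"az": 0,"jaw": 1},
    {"dx": 0.003,"dy": -0.003,"dz": 0.15,"ax": 0,"ay": 0,"az": 0,"jaw": 1},
    {"dx": 0.003,"dy": -0.003,"dz": 0.19,"ax": 0,"ay": 0,"az": 0,"jaw": 1},
    {"dx": 0.003,"dy": -0.003,"dz": 0.208,"ax": 0,"ay": 0,"az": 0,"jaw": 1},
    {"dx": 0.003,"dy": -0.003,"dz": 0.208,"ax": 0,"ay": 0,"az": 0,"jaw": 0.75},
    {"dx": 0.003,"dy": -0.003,"dz": 0.208,"ax": 0,"ay": 0,"az": 0,"jaw": 0.5},
    {"dx": 0.003,"dy": -0.003,"dz": 0.208,"ax": 0,"ay": 0,"az": 0,"jaw": 0.5}
  ],
  "grip_force": 35
}}

```text
time_s: 3.35
position: [0.4584, 0.1078, 0.0569]
tool_rot: [[1.0, 0.002, 0.002], [0.002, -1.0, -0.0], [0.002, 0.0, -1.0]]
force: [0.1, -1.4, 3.7]
width: 0.0566
finger_force: 37.0
```

Request:
{"fn": "play_rows", "kwargs": {
  "commands": [
    {"dx": 0,"dy": 0,"dz": -0.03,"ax": 0,"ay": 0,"az": 0,"jaw": 0.5},
    {"dx": 0,"dy": 0,"dz": -0.1,"ax": 0,"ay": 0,"az": 0,"jaw": 0.5},
    {"dx": 0,"dy": 0,"dz": -0.18,"ax": 0,"ay": 0,"az": 0,"jaw": 0.5},
    {"dx": 0.01,"dy": 0.03,"dz": -0.24,"ax": 0,"ay": 0,"az": 0,"jaw": 0.5},
    {"dx": 0.04,"dy": 0.1,"dz": -0.27,"ax": 0,"ay": 0,"az": 0,"jaw": 0.5},
    {"dx": 0.075,"dy": 0.2,"dz": -0.28,"ax": 0,"ay": 0,"az": 0,"jaw": 0.5},
    {"dx": 0.11,"dy": 0.31,"dz": -0.28,"ax": 0,"ay": 0,"az": 0,"jaw": 0.5},
    {"dx": 0.15,"dy": 0.42,"dz": -0.28,"ax": 0,"ay": 0,"az": 0,"jaw": 0.5}
  ]
}}

```text
time_s: 4.35
position: [0.5183, -0.0609, 0.169]
tool_rot: [[1.0, 0.002, 0.001], [0.002, -1.0, 0.0], [0.001, -0.0, -1.0]]
force: [1.0, 0.2, -0.7]
width: 0.0566
finger_force: 37.7
```

Request:
{"fn": "play_rows", "kwargs": {
  "commands": [
    {"dx": 0.04,"dy": 0.11,"dz": 0,"ax": 0,"ay": 0,"az": 0,"jaw": 0.5},
    {"dx": 0.08,"dy": 0.22,"dz": 0,"ax": 0,"ay": 0,"az": 0,"jaw": 0.5},
    {"dx": 0.12,"dy": 0.33,"dz": 0,"ax": 0,"ay": 0,"az": 0,"jaw": 0.5},
    {"dx": 0.155,"dy": 0.43,"dz": 0,"ax": 0,"ay": 0,"az": 0,"jaw": 0.5},
    {"dx": 0.185,"dy": 0.51,"dz": 0.02,"ax": 0,"ay": 0,"az": 0,"jaw": 0.5},
    {"dx": 0.2,"dy": 0.555,"dz": 0.08,"ax": 0,"ay": 0,"az": 0,"jaw": 0.5},
    {"dx": 0.205,"dy": 0.567,"dz": 0.15,"ax": 0,"ay": 0,"az": 0,"jaw": 0.5},
    {"dx": 0.205,"dy": 0.567,"dz": 0.22,"ax": 0,"ay": 0,"az": 0,"jaw": 0.5}
  ]
}}

```text
time_s: 5.35
position: [0.6006, -0.287, 0.0798]
tool_rot: [[1.0, 0.001, 0.001], [0.001, -1.0, -0.0], [0.001, 0.0, -1.0]]
force: [0.2, -0.4, -1.9]
width: 0.057
finger_force: 37.7
```

Request:
{"fn": "play_rows", "kwargs": {
  "commands": [
    {"dx": 0,"dy": 0,"dz": 0.06,"ax": 0,"ay": 0,"az": 0,"jaw": 0.5},
    {"dx": 0,"dy": 0,"dz": 0.11,"ax": 0,"ay": 0,"az": 0,"jaw": 0.5},
    {"dx": 0,"dy": 0,"dz": 0.14,"ax": 0,"ay": 0,"az": 0,"jaw": 0.5},
    {"dx": 0,"dy": 0,"dz": 0.152,"ax": 0,"ay": 0,"az": 0,"jaw": 0.5},
    {"dx": 0,"dy": 0,"dz": 0.152,"ax": 0,"ay": 0,"az": 0,"jaw": 0.5},
    {"dx": 0,"dy": 0,"dz": 0.152,"ax": 0,"ay": 0,"az": 0,"jaw": 0.75},
    {"dx": 0,"dy": 0,"dz": 0.152,"ax": 0,"ay": 0,"az": 0,"jaw": 1},
    {"dx": 0,"dy": 0,"dz": 0.152,"ax": 0,"ay": 0,"az": 0,"jaw": 1}
  ]
}}

```text
time_s: 6.35
position: [0.6007, -0.2867, 0.0199]
tool_rot: [[1.0, 0.002, 0.001], [0.002, -1.0, -0.001], [0.001, 0.001, -1.0]]
force: [-0.3, -0.7, -0.3]
width: 0.0852
finger_force: 0.0
```

Run:
```python
from calc import *
b=(.4365,.268);y=.09
p=(.6004,-.287)
show([[(*p,.15,0)],[(.52,.0,.16,.045)],[(*b,.14,y)],[(*b,.056,y)]])
c=np.array([.5006,-.2096]);x=np.array([.9973,-.073]);yy=np.array([.073,.9973])
print(c+.105*x+.07*yy, c-.07*x)
```

```text
t 6.35 p [ 0.6007 -0.2867  0.0199] yaw 0.0015 F [-0.3 -0.7 -0.3] w 0.0852
0 d [-0.0004  0.0009 -0.3252] a [ 0.0001 -0.0001  0.0002]
1 d [-0.201  -0.7175 -0.025 ] a [ 0.      0.     -0.0072]
2 d [-0.1784 -0.6787  0.05  ] a [ 0.      0.     -0.0072]
3 d [0.   0.   0.21] a [0. 0. 0.]
[ 0.6104265 -0.147454 ] [ 0.430789 -0.20449 ]
```

Request:
{"fn": "play_rows", "kwargs": {
  "commands": [
    {"dx": 0,"dy": 0,"dz": -0.06,"ax": 0,"ay": 0,"az": 0,"jaw": 1},
    {"dx": 0,"dy": 0,"dz": -0.16,"ax": 0,"ay": 0,"az": 0,"jaw": 1},
    {"dx": 0,"dy": 0,"dz": -0.26,"ax": 0,"ay": 0,"az": 0,"jaw": 1},
    {"dx": -0.02,"dy": -0.05,"dz": -0.325,"ax": 0,"ay": 0,"az": 0,"jaw": 1},
    {"dx": -0.05,"dy": -0.18,"dz": -0.34,"ax": 0,"ay": 0,"az": -0.001,"jaw": 1},
    {"dx": -0.09,"dy": -0.31,"dz": -0.34,"ax": 0,"ay": 0,"az": -0.003,"jaw": 1},
    {"dx": -0.125,"dy": -0.45,"dz": -0.34,"ax": 0,"ay": 0,"az": -0.005,"jaw": 1},
    {"dx": -0.16,"dy": -0.59,"dz": -0.34,"ax": 0,"ay": 0,"az": -0.0072,"jaw": 1}
  ]
}}

```text
time_s: 7.35
position: [0.5355, -0.0491, 0.1557]
tool_rot: [[0.999, 0.047, 0.001], [0.047, -0.999, -0.0], [0.001, 0.0, -1.0]]
force: [1.5, -0.2, 0.6]
width: 0.0852
finger_force: 0.0
```

Run:
```python
from calc import *
b=(.4365,.268);y=.09
d=cam("scene");crop(d,220,160,500,370,2.8,"pics/s2.png")
show([[(*b,.14,y)],[(*b,.056,y)]])
```

```text
t 7.4 p [ 0.5327 -0.0431  0.1556] yaw 0.0499 F [-2.6  4.3 -1.1] w 0.0857
0 d [-0.2013 -0.7886  0.0435] a [-0.0008  0.0004 -0.0064]
1 d [0.   0.   0.21] a [0. 0. 0.]
```

View pics/s2.png

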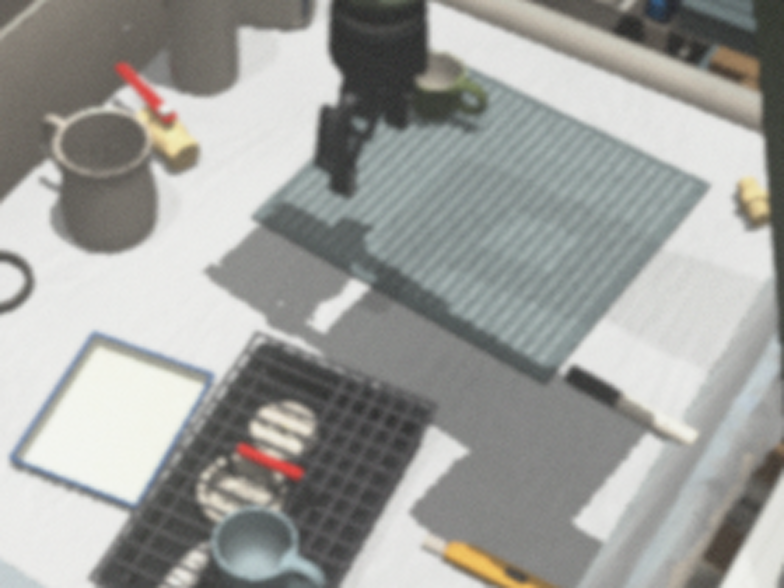

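Run:
```python
from calc import *
b=(.4365,.268);y=.09
st=arm.state();print(st["position"])
show([[(*b,.14,y)],[(*b,.056,y)],[(.5,.1,.17,y)],[(.6104,-.1475,.17,y)],[(.6104,-.1475,.0185,y)]],(.5367,-.0507,.156,.0467))
```

```text
[ 0.53271423 -0.04313389  0.15556046]
0 d [-0.213  -0.8076  0.04  ] a [ 0.      0.     -0.0069]
1 d [0.   0.   0.21] a [0. 0. 0.]
2 d [ 0.1204  0.4326 -0.285 ] a [0. 0. 0.]
3 d [0.2193 0.6411 0.    ] a [0. 0. 0.]
4 d [0.     0.     0.3788] a [0. 0. 0.]
```

Request:
{"fn": "play_rows", "kwargs": {
  "commands": [
    {"dx": -0.02,"dy": -0.08,"dz": 0,"ax": 0,"ay": 0,"az": -0.001,"jaw": 1},
    {"dx": -0.055,"dy": -0.2,"dz": 0.01,"ax": 0,"ay": 0,"az": -0.002,"jaw": 1},
    {"dx": -0.09,"dy": -0.34,"dz": 0.02,"ax": 0,"ay": 0,"az": -0.003,"jaw": 1},
    {"dx": -0.13,"dy": -0.48,"dz": 0.03,"ax": 0,"ay": 0,"az": -0.004,"jaw": 1},
    {"dx": -0.165,"dy": -0.61,"dz": 0.04,"ax": 0,"ay": 0,"az": -0.005,"jaw": 1},
    {"dx": -0.195,"dy": -0.72,"dz": 0.04,"ax": 0,"ay": 0,"az": -0.006,"jaw": 1},
    {"dx": -0.21,"dy": -0.785,"dz": 0.04,"ax": 0,"ay": 0,"az": -0.0069,"jaw": 1},
    {"dx": -0.213,"dy": -0.807,"dz": 0.04,"ax": 0,"ay": 0,"az": -0.0069,"jaw": 1}
  ]
}}

```text
time_s: 8.4
position: [0.4356, 0.2689, 0.1395]
tool_rot: [[0.996, 0.092, 0.001], [0.092, -0.996, 0.0], [0.001, -0.0, -1.0]]
force: [1.0, -0.5, -0.4]
width: 0.0853
finger_force: 0.0
```

Request:
{"fn": "play_rows", "kwargs": {
  "commands": [
    {"dx": 0,"dy": 0,"dz": 0.05,"ax": 0,"ay": 0,"az": 0,"jaw": 1},
    {"dx": 0,"dy": 0,"dz": 0.1,"ax": 0,"ay": 0,"az": 0,"jaw": 1},
    {"dx": 0,"dy": 0,"dz": 0.15,"ax": 0,"ay": 0,"az": 0,"jaw": 1},
    {"dx": 0,"dy": 0,"dz": 0.19,"ax": 0,"ay": 0,"az": 0,"jaw": 1},
    {"dx": 0,"dy": 0,"dz": 0.208,"ax": 0,"ay": 0,"az": 0,"jaw": 1},
    {"dx": 0,"dy": 0,"dz": 0.208,"ax": 0,"ay": 0,"az": 0,"jaw": 0.75},
    {"dx": 0,"dy": 0,"dz": 0.208,"ax": 0,"ay": 0,"az": 0,"jaw": 0.5},
    {"dx": 0,"dy": 0,"dz": 0.208,"ax": 0,"ay": 0,"az": 0,"jaw": 0.5}
  ]
}}

```text
time_s: 9.4
position: [0.4363, 0.2677, 0.0568]
tool_rot: [[0.996, 0.09, 0.001], [0.09, -0.996, 0.0], [0.001, -0.0, -1.0]]
force: [-0.8, -1.6, 1.6]
width: 0.0577
finger_force: 37.3
```

Request:
{"fn": "play_rows", "kwargs": {
  "commands": [
    {"dx": 0,"dy": 0,"dz": -0.03,"ax": 0,"ay": 0,"az": 0,"jaw": 0.5},
    {"dx": 0,"dy": 0,"dz": -0.1,"ax": 0,"ay": 0,"az": 0,"jaw": 0.5},
    {"dx": 0,"dy": 0,"dz": -0.18,"ax": 0,"ay": 0,"az": 0,"jaw": 0.5},
    {"dx": 0.01,"dy": 0.03,"dz": -0.25,"ax": 0,"ay": 0,"az": 0,"jaw": 0.5},
    {"dx": 0.04,"dy": 0.12,"dz": -0.29,"ax": 0,"ay": 0,"az": 0,"jaw": 0.5},
    {"dx": 0.07,"dy": 0.22,"dz": -0.3,"ax": 0,"ay": 0,"az": 0,"jaw": 0.5},
    {"dx": 0.1,"dy": 0.32,"dz": -0.3,"ax": 0,"ay": 0,"az": 0,"jaw": 0.5},
    {"dx": 0.13,"dy": 0.42,"dz": -0.3,"ax": 0,"ay": 0,"az": 0,"jaw": 0.5}
  ]
}}

```text
time_s: 10.4
position: [0.5032, 0.1041, 0.1771]
tool_rot: [[0.996, 0.09, 0.001], [0.09, -0.996, 0.0], [0.001, -0.0, -1.0]]
force: [1.1, -0.4, -1.8]
width: 0.0581
finger_force: 37.9
```

Request:
{"fn": "play_rows", "kwargs": {
  "commands": [
    {"dx": 0.035,"dy": 0.11,"dz": 0,"ax": 0,"ay": 0,"az": 0,"jaw": 0.5},
    {"dx": 0.07,"dy": 0.22,"dz": 0,"ax": 0,"ay": 0,"az": 0,"jaw": 0.5},
    {"dx": 0.105,"dy": 0.33,"dz": 0,"ax": 0,"ay": 0,"az": 0,"jaw": 0.5},
    {"dx": 0.14,"dy": 0.44,"dz": 0,"ax": 0,"ay": 0,"az": 0,"jaw": 0.5},
    {"dx": 0.17,"dy": 0.54,"dz": 0,"ax": 0,"ay": 0,"az": 0,"jaw": 0.5},
    {"dx": 0.195,"dy": 0.61,"dz": 0.03,"ax": 0,"ay": 0,"az": 0,"jaw": 0.5},
    {"dx": 0.208,"dy": 0.648,"dz": 0.08,"ax": 0,"ay": 0,"az": 0,"jaw": 0.5},
    {"dx": 0.21,"dy": 0.654,"dz": 0.15,"ax": 0,"ay": 0,"az": 0,"jaw": 0.5}
  ]
}}

```text
time_s: 11.4
position: [0.6104, -0.1484, 0.1155]
tool_rot: [[0.996, 0.089, 0.001], [0.089, -0.996, -0.0], [0.001, 0.0, -1.0]]
force: [0.3, -1.0, -1.4]
width: 0.0579
finger_force: 37.9
```

Request:
{"fn": "play_rows", "kwargs": {
  "commands": [
    {"dx": 0,"dy": 0,"dz": 0.1,"ax": 0,"ay": 0,"az": 0,"jaw": 0.5},
    {"dx": 0,"dy": 0,"dz": 0.18,"ax": 0,"ay": 0,"az": 0,"jaw": 0.5},
    {"dx": 0,"dy": 0,"dz": 0.225,"ax": 0,"ay": 0,"az": 0,"jaw": 0.5},
    {"dx": 0,"dy": 0,"dz": 0.245,"ax": 0,"ay": 0,"az": 0,"jaw": 0.5},
    {"dx": 0,"dy": 0,"dz": 0.245,"ax": 0,"ay": 0,"az": 0,"jaw": 0.5},
    {"dx": 0,"dy": 0,"dz": 0.245,"ax": 0,"ay": 0,"az": 0,"jaw": 0.75},
    {"dx": 0,"dy": 0,"dz": 0.245,"ax": 0,"ay": 0,"az": 0,"jaw": 1},
    {"dx": 0,"dy": 0,"dz": 0.245,"ax": 0,"ay": 0,"az": 0,"jaw": 1}
  ]
}}

```text
time_s: 12.4
position: [0.6102, -0.1479, 0.0187]
tool_rot: [[0.996, 0.09, 0.001], [0.09, -0.996, -0.0], [0.001, 0.0, -1.0]]
force: [0.1, 0.8, -0.1]
width: 0.0856
finger_force: 0.0
```

Run:
```python
from calc import *
r=(.4725,.193);y=.105
show([[(.6104,-.1475,.15,.09),(.54,.0,.15,.1)],[(*r,.14,y)],[(*r,.058,y)],[(*r,.16,y)],[(.4308,-.2045,.16,-.073),(.4308,-.2045,.04,-.073)]])
```

```text
t 12.4 p [ 0.6102 -0.1479  0.0187] yaw 0.09 F [ 0.1  0.8 -0.1] w 0.0856
0 d [ 0.0008 -0.0009 -0.3283] a [ 0.0001 -0.0001  0.    ]
0 d [-0.1413 -0.384  -0.3286] a [ 0.0001 -0.0001 -0.0016]
1 d [-0.1197 -0.4969  0.025 ] a [ 0.      0.     -0.0008]
2 d [0.    0.    0.205] a [0. 0. 0.]
3 d [ 0.     0.    -0.255] a [0. 0. 0.]
4 d [-0.2078  0.9774  0.    ] a [0.     0.     0.0283]
4 d [-0.2078  0.9774  0.3   ] a [0.     0.     0.0283]
```

Request:
{"fn": "play_rows", "kwargs": {
  "commands": [
    {"dx": 0,"dy": 0,"dz": -0.06,"ax": 0,"ay": 0,"az": 0,"jaw": 1},
    {"dx": 0,"dy": 0,"dz": -0.16,"ax": 0,"ay": 0,"az": 0,"jaw": 1},
    {"dx": 0,"dy": 0,"dz": -0.26,"ax": 0,"ay": 0,"az": 0,"jaw": 1},
    {"dx": -0.01,"dy": -0.03,"dz": -0.325,"ax": 0,"ay": 0,"az": 0,"jaw": 1},
    {"dx": -0.04,"dy": -0.1,"dz": -0.33,"ax": 0,"ay": 0,"az": 0,"jaw": 0.5},
    {"dx": -0.08,"dy": -0.2,"dz": -0.33,"ax": 0,"ay": 0,"az": 0,"jaw": 0.5},
    {"dx": -0.11,"dy": -0.3,"dz": -0.33,"ax": 0,"ay": 0,"az": -0.001,"jaw": 0.5},
    {"dx": -0.141,"dy": -0.384,"dz": -0.33,"ax": 0,"ay": 0,"az": -0.0016,"jaw": 0.5}
  ]
}}

```text
time_s: 13.4
position: [0.5393, 0.0013, 0.1504]
tool_rot: [[0.995, 0.1, 0.001], [0.1, -0.995, 0.0], [0.001, -0.0, -1.0]]
force: [0.1, 0.8, -0.4]
width: 0.0427
finger_force: 0.0
```

Request:
{"fn": "play_rows", "kwargs": {
  "commands": [
    {"dx": -0.03,"dy": -0.11,"dz": 0,"ax": 0,"ay": 0,"az": 0,"jaw": 0.5},
    {"dx": -0.055,"dy": -0.22,"dz": 0,"ax": 0,"ay": 0,"az": -0.0008,"jaw": 0.5},
    {"dx": -0.08,"dy": -0.33,"dz": 0,"ax": 0,"ay": 0,"az": -0.0008,"jaw": 0.5},
    {"dx": -0.105,"dy": -0.43,"dz": 0.02,"ax": 0,"ay": 0,"az": -0.0008,"jaw": 0.5},
    {"dx": -0.12,"dy": -0.485,"dz": 0.025,"ax": 0,"ay": 0,"az": -0.0008,"jaw": 0.5},
    {"dx": -0.12,"dy": -0.497,"dz": 0.025,"ax": 0,"ay": 0,"az": -0.0008,"jaw": 0.5},
    {"dx": -0.12,"dy": -0.497,"dz": 0.06,"ax": 0,"ay": 0,"az": -0.0008,"jaw": 0.5},
    {"dx": -0.12,"dy": -0.497,"dz": 0.1,"ax": 0,"ay": 0,"az": -0.0008,"jaw": 0.5}
  ]
}}

```text
time_s: 14.4
position: [0.4728, 0.1921, 0.1094]
tool_rot: [[0.995, 0.104, 0.001], [0.104, -0.995, -0.0], [0.001, 0.0, -1.0]]
force: [0.4, -0.4, -0.7]
width: 0.0431
finger_force: 0.0
```

Run:
```python
from calc import *
r=(.4725,.193);y=.105
d=cam("scene");crop(d,220,160,500,410,2.4,"pics/s3.png")
show([[(*r,.058,y)]])
```

```text
t 14.45 p [0.4713 0.1914 0.1072] yaw 0.1039 F [-0.3 -0.9 -0.8] w 0.0426
0 d [ 0.0039 -0.0038  0.1229] a [ 0.0003  0.0006 -0.0002]
```

View pics/s3.png

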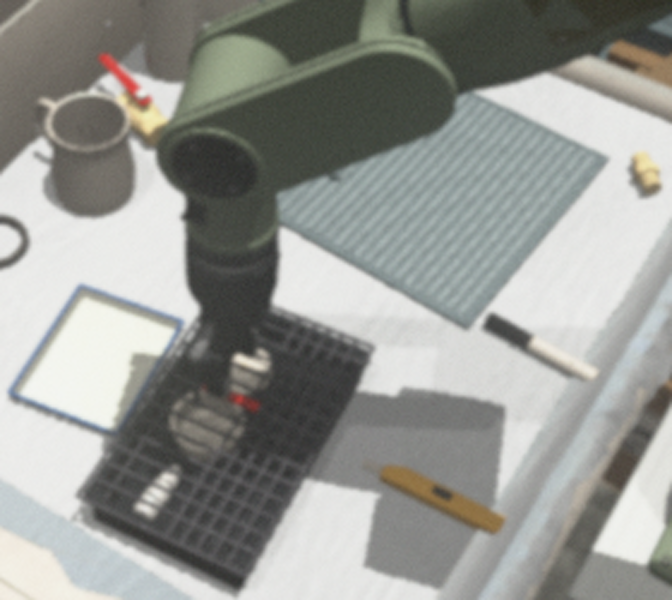

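Request:
{"fn": "play_rows", "kwargs": {
  "commands": [
    {"dx": 0,"dy": 0,"dz": 0.04,"ax": 0,"ay": 0,"az": 0,"jaw": 0.5},
    {"dx": 0,"dy": 0,"dz": 0.08,"ax": 0,"ay": 0,"az": 0,"jaw": 0.5},
    {"dx": 0,"dy": 0,"dz": 0.115,"ax": 0,"ay": 0,"az": 0,"jaw": 0.5},
    {"dx": 0,"dy": 0,"dz": 0.13,"ax": 0,"ay": 0,"az": 0,"jaw": 0.5},
    {"dx": 0,"dy": 0,"dz": 0.13,"ax": 0,"ay": 0,"az": 0,"jaw": 0.3},
    {"dx": 0,"dy": 0,"dz": 0.13,"ax": 0,"ay": 0,"az": 0,"jaw": 0.05},
    {"dx": 0,"dy": 0,"dz": 0.13,"ax": 0,"ay": 0,"az": 0,"jaw": 0},
    {"dx": 0,"dy": 0,"dz": 0.13,"ax": 0,"ay": 0,"az": 0,"jaw": 0}
  ],
  "grip_force": 60
}}

```text
time_s: 15.45
position: [0.4728, 0.1932, 0.0586]
tool_rot: [[0.994, 0.105, 0.001], [0.105, -0.994, 0.0], [0.001, -0.0, -1.0]]
force: [0.4, -0.7, 1.6]
width: 0.008
finger_force: 58.6
```

Request:
{"fn": "play_rows", "kwargs": {
  "commands": [
    {"dx": 0,"dy": 0,"dz": -0.02,"ax": 0,"ay": 0,"az": 0,"jaw": 0},
    {"dx": 0,"dy": 0,"dz": -0.06,"ax": 0,"ay": 0,"az": 0,"jaw": 0},
    {"dx": 0,"dy": 0,"dz": -0.11,"ax": 0,"ay": 0,"az": 0,"jaw": 0},
    {"dx": 0,"dy": 0,"dz": -0.17,"ax": 0,"ay": 0,"az": 0,"jaw": 0},
    {"dx": 0,"dy": 0.02,"dz": -0.22,"ax": 0,"ay": 0,"az": 0,"jaw": 0},
    {"dx": -0.015,"dy": 0.07,"dz": -0.25,"ax": 0,"ay": 0,"az": 0.002,"jaw": 0},
    {"dx": -0.03,"dy": 0.14,"dz": -0.255,"ax": 0,"ay": 0,"az": 0.004,"jaw": 0},
    {"dx": -0.048,"dy": 0.22,"dz": -0.255,"ax": 0,"ay": 0,"az": 0.006,"jaw": 0}
  ]
}}

```text
time_s: 16.45
position: [0.4614, 0.102, 0.16]
tool_rot: [[0.998, 0.067, -0.001], [0.067, -0.998, -0.001], [-0.001, 0.0, -1.0]]
force: [-0.5, 0.4, -3.2]
width: 0.0078
finger_force: 58.5
```

Run:
```python
from calc import *
d=cam("scene");crop(d,220,160,500,410,2.4,"pics/s4.png")
show([[(.4308,-.2045,.16,-.073),(.4308,-.2045,.041,-.073)]])
```

```text
t 16.5 p [0.4601 0.0985 0.1597] yaw 0.0658 F [-1.6 -3.4 -2.9] w 0.008
0 d [-0.1228  0.751   0.0028] a [0.0007 0.0005 0.0221]
0 d [-0.1218  0.7497  0.3003] a [0.0007 0.0005 0.0221]
```

View pics/s4.png

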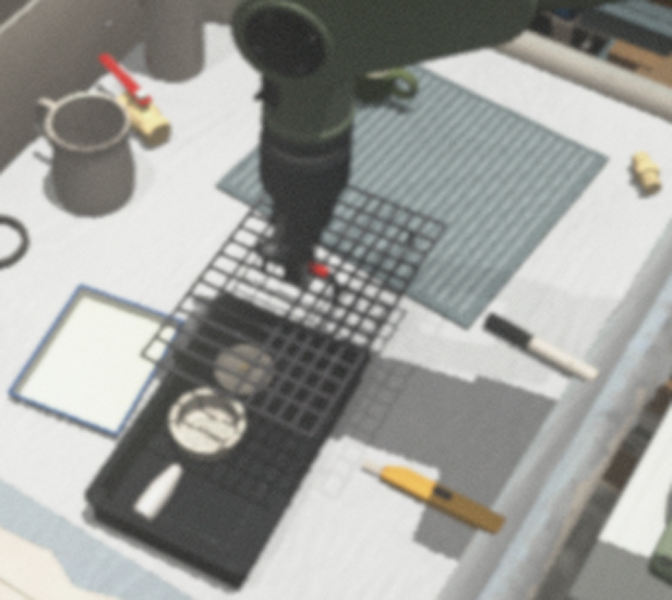

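Request:
{"fn": "play_rows", "kwargs": {
  "commands": [
    {"dx": -0.018,"dy": 0.1,"dz": 0,"ax": 0,"ay": 0,"az": 0.003,"jaw": 0},
    {"dx": -0.036,"dy": 0.21,"dz": 0,"ax": 0,"ay": 0,"az": 0.006,"jaw": 0},
    {"dx": -0.054,"dy": 0.32,"dz": 0,"ax": 0,"ay": 0,"az": 0.009,"jaw": 0},
    {"dx": -0.072,"dy": 0.43,"dz": 0,"ax": 0,"ay": 0,"az": 0.012,"jaw": 0},
    {"dx": -0.095,"dy": 0.54,"dz": 0,"ax": 0,"ay": 0,"az": 0.015,"jaw": 0},
    {"dx": -0.115,"dy": 0.65,"dz": 0,"ax": 0,"ay": 0,"az": 0.019,"jaw": 0},
    {"dx": -0.127,"dy": 0.73,"dz": 0.02,"ax": 0,"ay": 0,"az": 0.0223,"jaw": 0},
    {"dx": -0.132,"dy": 0.763,"dz": 0.08,"ax": 0,"ay": 0,"az": 0.0223,"jaw": 0}
  ]
}}

```text
time_s: 17.5
position: [0.4299, -0.2069, 0.1285]
tool_rot: [[0.997, -0.076, 0.002], [-0.076, -0.997, -0.002], [0.002, 0.001, -1.0]]
force: [0.8, 0.3, -3.5]
width: 0.0079
finger_force: 59.0
```

Request:
{"fn": "play_rows", "kwargs": {
  "commands": [
    {"dx": 0,"dy": 0,"dz": 0.08,"ax": 0,"ay": 0,"az": 0,"jaw": 0},
    {"dx": 0,"dy": 0,"dz": 0.15,"ax": 0,"ay": 0,"az": 0,"jaw": 0},
    {"dx": 0,"dy": 0,"dz": 0.19,"ax": 0,"ay": 0,"az": 0,"jaw": 0},
    {"dx": 0,"dy": 0,"dz": 0.21,"ax": 0,"ay": 0,"az": 0,"jaw": 0},
    {"dx": 0,"dy": 0,"dz": 0.22,"ax": 0,"ay": 0,"az": 0,"jaw": 0},
    {"dx": 0,"dy": 0,"dz": 0.22,"ax": 0,"ay": 0,"az": 0,"jaw": 0},
    {"dx": 0,"dy": 0,"dz": 0.22,"ax": 0,"ay": 0,"az": 0,"jaw": 0.2},
    {"dx": 0,"dy": 0,"dz": 0.22,"ax": 0,"ay": 0,"az": 0,"jaw": 0.45}
  ]
}}

```text
time_s: 18.5
position: [0.431, -0.2048, 0.0409]
tool_rot: [[0.997, -0.072, 0.002], [-0.072, -0.997, -0.001], [0.002, 0.001, -1.0]]
force: [-0.0, 0.8, 0.0]
width: 0.0338
finger_force: 0.0
```

Request:
{"fn": "play_rows", "kwargs": {
  "commands": [
    {"dx": 0,"dy": 0,"dz": -0.04,"ax": 0,"ay": 0,"az": 0,"jaw": 0.45},
    {"dx": 0,"dy": 0,"dz": -0.12,"ax": 0,"ay": 0,"az": 0,"jaw": 0.45},
    {"dx": 0,"dy": 0,"dz": -0.22,"ax": 0,"ay": 0,"az": 0,"jaw": 0.45},
    {"dx": 0,"dy": 0,"dz": -0.3,"ax": 0,"ay": 0,"az": -0.02,"jaw": 0.45},
    {"dx": 0,"dy": 0,"dz": -0.3,"ax": 0,"ay": 0,"az": -0.045,"jaw": 0.45},
    {"dx": 0,"dy": 0,"dz": -0.3,"ax": 0,"ay": 0,"az": -0.07,"jaw": 0.45},
    {"dx": 0,"dy": 0,"dz": -0.3,"ax": 0,"ay": 0,"az": -0.095,"jaw": 0.45},
    {"dx": 0,"dy": 0,"dz": -0.3,"ax": 0,"ay": 0,"az": -0.12,"jaw": 0.45}
  ]
}}

```text
time_s: 19.5
position: [0.4305, -0.2045, 0.1607]
tool_rot: [[0.773, 0.634, 0.001], [0.634, -0.773, -0.001], [0.0, 0.001, -1.0]]
force: [0.7, -0.2, 0.1]
width: 0.0385
finger_force: 0.0
```

Run:
```python
from calc import *
np.set_printoptions(precision=4,suppress=True)
d=cam("top");crop(d,160,190,310,350,3.7,"pics/t3.png")
s=cam("scene");crop(s,210,170,480,410,2.9,"pics/s5.png")
show([])
```

```text
t 19.6 p [ 0.4305 -0.2045  0.1606] yaw 0.6812 F [-0.9 -0.2 -0.6] w 0.0384
```

View pics/t3.png

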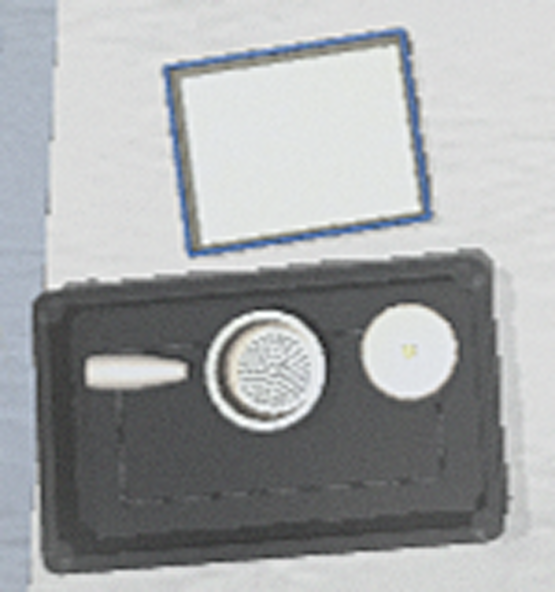

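View pics/s5.png

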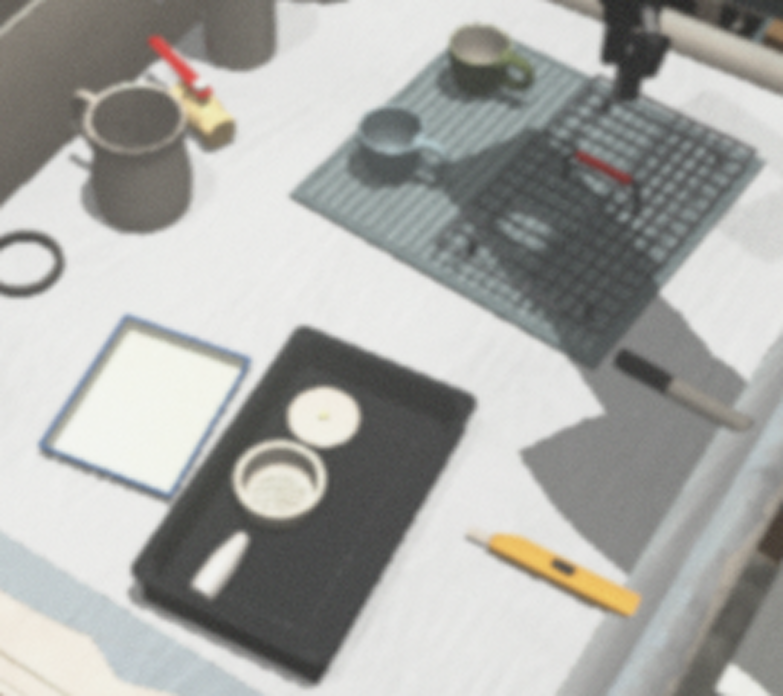

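Run:
```python
from calc import *
np.set_printoptions(precision=4,suppress=True)
d=cam("top");s=cam("scene")
for n,c,(u0,v0,u1,v1) in(("top",d,(176,276,213,304)),("scene",s,(274,350,297,382))):
    m=np.zeros((480,640),np.uint8); m[v0:v1,u0:u1]=(c["frame"][v0:v1,u0:u1].min(2)>125)*255
    k=max(cv2.findContours(m,0,2)[0],key=cv2.contourArea)[:,0]
    ys,xs=np.nonzero(m)
    X=ray(c,np.c_[xs,ys],.014)[:,:2]; mu=X.mean(0); w,v=np.linalg.eigh(np.cov((X-mu).T)); a=v[:,1]*np.sign(v[1,1])
    q=(X-mu)@a; qn=(X-mu)@np.array([a[1],-a[0]])
    print(n,len(xs),"mu",mu,"axis",a,np.arctan2(a[1],a[0])-np.pi/2,"ext",np.percentile(q,[1,99]),np.percentile(qn,[1,99]), "mid",mu+a*np.percentile(q,[1,99]).mean())
T=lambda p:np.array(p)/3.7+[160-.4,190-.4]
P=ray(d,T([(40,300),(490,255),(505,535),(48,570)]),.042);print("pan",P[:,:2],P.mean(0))
D=ray(d,T([(165,67),(406,30),(430,215),(190,253)]),.014);print("dish",D[:,:2],D.mean(0))
```

```text
top 214 mu [0.4944 0.2801] axis [-0.0291  0.9996] 0.02914449702955224 ext [-0.0304  0.0268] [-0.0089  0.0087] mid [0.4945 0.2783]
scene 221 mu [0.4945 0.2779] axis [-0.0343  0.9994] 0.03427216731976279 ext [-0.031   0.0265] [-0.0106  0.0107] mid [0.4946 0.2757]
pan [[0.5342 0.3273]
 [0.5637 0.0676]
 [0.4054 0.0556]
 [0.3811 0.3151]] [0.4711 0.1914 0.042 ]
dish [[0.6763 0.2679]
 [0.7002 0.1234]
 [0.589  0.1061]
 [0.5646 0.2483]] [0.6325 0.1864 0.014 ]
```

Run:
```python
from calc import *
t=(.4945,.280);y=1.60;D=(.6325,.1864)
show([[(.455,.0,.15,1.2)],[(*t,.10,y)],[(*t,.005,y)],[(*t,.11,y),(*D,.11,1.742),(*D,.0065,1.742)]],(.4308,-.2045,.1605,.681))
```

```text
0 d [ 0.3689 -0.3591  0.0263] a [ 0.      0.     -0.0826]
1 d [ 0.6882 -0.1616  0.125 ] a [ 0.      0.     -0.0637]
2 d [0.     0.     0.2375] a [0. 0. 0.]
3 d [ 0.      0.     -0.2625] a [0. 0. 0.]
3 d [-0.244   0.338  -0.2625] a [ 0.      0.     -0.0226]
3 d [-0.244   0.338  -0.0037] a [ 0.      0.     -0.0226]
```

Request:
{"fn": "play_rows", "kwargs": {
  "commands": [
    {"dx": 0.03,"dy": -0.03,"dz": 0,"ax": 0,"ay": 0,"az": -0.008,"jaw": 0.45},
    {"dx": 0.08,"dy": -0.08,"dz": 0,"ax": 0,"ay": 0,"az": -0.018,"jaw": 0.45},
    {"dx": 0.14,"dy": -0.135,"dz": 0.01,"ax": 0,"ay": 0,"az": -0.03,"jaw": 0.45},
    {"dx": 0.2,"dy": -0.195,"dz": 0.01,"ax": 0,"ay": 0,"az": -0.042,"jaw": 0.45},
    {"dx": 0.26,"dy": -0.25,"dz": 0.02,"ax": 0,"ay": 0,"az": -0.055,"jaw": 0.45},
    {"dx": 0.31,"dy": -0.305,"dz": 0.025,"ax": 0,"ay": 0,"az": -0.068,"jaw": 0.45},
    {"dx": 0.35,"dy": -0.34,"dz": 0.025,"ax": 0,"ay": 0,"az": -0.078,"jaw": 0.45},
    {"dx": 0.369,"dy": -0.359,"dz": 0.025,"ax": 0,"ay": 0,"az": -0.0826,"jaw": 0.45}
  ]
}}

```text
time_s: 20.7
position: [0.4543, 0.0016, 0.1501]
tool_rot: [[0.359, 0.933, -0.0], [0.933, -0.359, 0.0], [0.0, -0.0, -1.0]]
force: [-0.6, 0.0, -0.2]
width: 0.0384
finger_force: 0.0
```

Request:
{"fn": "play_rows", "kwargs": {
  "commands": [
    {"dx": 0.08,"dy": -0.02,"dz": 0,"ax": 0,"ay": 0,"az": -0.008,"jaw": 0.45},
    {"dx": 0.2,"dy": -0.045,"dz": 0,"ax": 0,"ay": 0,"az": -0.018,"jaw": 0.45},
    {"dx": 0.33,"dy": -0.075,"dz": 0.02,"ax": 0,"ay": 0,"az": -0.03,"jaw": 0.45},
    {"dx": 0.46,"dy": -0.11,"dz": 0.05,"ax": 0,"ay": 0,"az": -0.043,"jaw": 0.45},
    {"dx": 0.58,"dy": -0.135,"dz": 0.08,"ax": 0,"ay": 0,"az": -0.054,"jaw": 0.45},
    {"dx": 0.66,"dy": -0.155,"dz": 0.11,"ax": 0,"ay": 0,"az": -0.0637,"jaw": 0.45},
    {"dx": 0.688,"dy": -0.162,"dz": 0.125,"ax": 0,"ay": 0,"az": -0.0637,"jaw": 0.45},
    {"dx": 0.688,"dy": -0.162,"dz": 0.125,"ax": 0,"ay": 0,"az": -0.0637,"jaw": 0.45}
  ]
}}

```text
time_s: 21.7
position: [0.4933, 0.2798, 0.0996]
tool_rot: [[-0.03, 1.0, -0.001], [1.0, 0.03, -0.001], [-0.001, -0.001, -1.0]]
force: [0.1, -0.3, -0.2]
width: 0.0385
finger_force: 0.0
```

Request:
{"fn": "play_rows", "kwargs": {
  "commands": [
    {"dx": 0,"dy": 0.002,"dz": 0.06,"ax": 0,"ay": 0,"az": 0,"jaw": 0.45},
    {"dx": 0,"dy": 0.002,"dz": 0.12,"ax": 0,"ay": 0,"az": 0,"jaw": 0.45},
    {"dx": 0,"dy": 0.002,"dz": 0.18,"ax": 0,"ay": 0,"az": 0,"jaw": 0.45},
    {"dx": 0,"dy": 0.002,"dz": 0.22,"ax": 0,"ay": 0,"az": 0,"jaw": 0.45},
    {"dx": 0,"dy": 0.002,"dz": 0.235,"ax": 0,"ay": 0,"az": 0,"jaw": 0.45},
    {"dx": 0,"dy": 0.002,"dz": 0.235,"ax": 0,"ay": 0,"az": 0,"jaw": 0.2},
    {"dx": 0,"dy": 0.002,"dz": 0.235,"ax": 0,"ay": 0,"az": 0,"jaw": 0.1},
    {"dx": 0,"dy": 0.002,"dz": 0.235,"ax": 0,"ay": 0,"az": 0,"jaw": 0.1}
  ],
  "grip_force": 40
}}

```text
time_s: 22.7
position: [0.4949, 0.2802, 0.0067]
tool_rot: [[-0.03, 1.0, 0.001], [1.0, 0.03, 0.0], [0.0, 0.001, -1.0]]
force: [-0.6, 0.9, -1.4]
width: 0.0198
finger_force: 41.6
```

Gripped at 19.8 mm. Lift and carry to the dish.

Request:
{"fn": "play_rows", "kwargs": {
  "commands": [
    {"dx": 0,"dy": 0,"dz": -0.05,"ax": 0,"ay": 0,"az": 0,"jaw": 0.1},
    {"dx": 0,"dy": 0,"dz": -0.13,"ax": 0,"ay": 0,"az": 0,"jaw": 0.1},
    {"dx": -0.01,"dy": 0.01,"dz": -0.21,"ax": 0,"ay": 0,"az": -0.002,"jaw": 0.1},
    {"dx": -0.05,"dy": 0.07,"dz": -0.25,"ax": 0,"ay": 0,"az": -0.006,"jaw": 0.1},
    {"dx": -0.11,"dy": 0.15,"dz": -0.2625,"ax": 0,"ay": 0,"az": -0.011,"jaw": 0.1},
    {"dx": -0.18,"dy": 0.25,"dz": -0.2625,"ax": 0,"ay": 0,"az": -0.018,"jaw": 0.1},
    {"dx": -0.23,"dy": 0.32,"dz": -0.25,"ax": 0,"ay": 0,"az": -0.0226,"jaw": 0.1},
    {"dx": -0.244,"dy": 0.338,"dz": -0.2,"ax": 0,"ay": 0,"az": -0.0226,"jaw": 0.1}
  ]
}}

```text
time_s: 23.7
position: [0.635, 0.1856, 0.0867]
tool_rot: [[-0.169, 0.986, 0.004], [0.986, 0.169, 0.001], [0.0, 0.004, -1.0]]
force: [-0.7, -0.7, -1.4]
width: 0.0199
finger_force: 41.7
```

Request:
{"fn": "play_rows", "kwargs": {
  "commands": [
    {"dx": 0,"dy": 0,"dz": 0.05,"ax": 0,"ay": 0,"az": 0,"jaw": 0.1},
    {"dx": 0,"dy": 0,"dz": 0.12,"ax": 0,"ay": 0,"az": 0,"jaw": 0.1},
    {"dx": 0,"dy": 0,"dz": 0.17,"ax": 0,"ay": 0,"az": 0,"jaw": 0.1},
    {"dx": 0,"dy": 0,"dz": 0.192,"ax": 0,"ay": 0,"az": 0,"jaw": 0.1},
    {"dx": 0,"dy": 0,"dz": 0.197,"ax": 0,"ay": 0,"az": 0,"jaw": 0.1},
    {"dx": 0,"dy": 0,"dz": 0.197,"ax": 0,"ay": 0,"az": 0,"jaw": 0.1},
    {"dx": 0,"dy": 0,"dz": 0.197,"ax": 0,"ay": 0,"az": 0,"jaw": 0.3},
    {"dx": 0,"dy": 0,"dz": 0.197,"ax": 0,"ay": 0,"az": 0,"jaw": 0.45}
  ]
}}

```text
time_s: 24.7
position: [0.6329, 0.1866, 0.0077]
tool_rot: [[-0.171, 0.985, 0.001], [0.985, 0.171, 0.0], [0.0, 0.001, -1.0]]
force: [0.3, 0.3, 0.3]
width: 0.038
finger_force: 0.0
```

Run:
```python
from calc import *
st=arm.state();p=st["position"];print(p)
show([[(p[0],p[1],.13,1.742),(.5,-.0,.16,.95)],[(.4308,-.2045,.13,-.073)],[(.4308,-.2045,.0405,-.073)],[(.4308,-.2045,.16,-.073),(.4728,.1932,.16,.105)],[(.4728,.1932,.06,.105)]])
```

```text
[0.63291603 0.18655266 0.00770287]
t 24.7 p [0.6329 0.1866 0.0077] yaw 1.7426 F [0.3 0.3 0.3] w 0.038
0 d [ 0.000e+00  3.000e-04 -3.057e-01] a [ 0.0001 -0.      0.0001]
0 d [-0.4027 -0.4068 -0.3811] a [ 1.000e-04 -1.000e-04  1.261e-01]
1 d [-0.5165  0.1567  0.075 ] a [0.     0.     0.1628]
2 d [0.     0.     0.2237] a [0. 0. 0.]
3 d [ 0.      0.     -0.2987] a [0. 0. 0.]
3 d [ 0.0322 -0.9993 -0.2987] a [ 0.      0.     -0.0283]
4 d [0.   0.   0.25] a [0. 0. 0.]
```

Request:
{"fn": "play_rows", "kwargs": {
  "commands": [
    {"dx": 0,"dy": 0,"dz": -0.05,"ax": 0,"ay": 0,"az": 0,"jaw": 0.45},
    {"dx": 0,"dy": 0,"dz": -0.15,"ax": 0,"ay": 0,"az": 0,"jaw": 0.45},
    {"dx": 0,"dy": 0,"dz": -0.26,"ax": 0,"ay": 0,"az": 0,"jaw": 0.45},
    {"dx": -0.03,"dy": -0.03,"dz": -0.34,"ax": 0,"ay": 0,"az": 0.02,"jaw": 0.45},
    {"dx": -0.12,"dy": -0.12,"dz": -0.38,"ax": 0,"ay": 0,"az": 0.047,"jaw": 0.45},
    {"dx": -0.22,"dy": -0.22,"dz": -0.38,"ax": 0,"ay": 0,"az": 0.074,"jaw": 0.45},
    {"dx": -0.32,"dy": -0.32,"dz": -0.38,"ax": 0,"ay": 0,"az": 0.101,"jaw": 0.45},
    {"dx": -0.403,"dy": -0.407,"dz": -0.38,"ax": 0,"ay": 0,"az": 0.126,"jaw": 0.45}
  ]
}}

```text
time_s: 25.7
position: [0.4985, -0.0017, 0.1597]
tool_rot: [[0.585, 0.811, 0.001], [0.811, -0.585, -0.0], [0.0, 0.001, -1.0]]
force: [1.0, -1.2, -0.0]
width: 0.0386
finger_force: 0.0
```

Request:
{"fn": "play_rows", "kwargs": {
  "commands": [
    {"dx": -0.1,"dy": 0.03,"dz": 0,"ax": 0,"ay": 0,"az": 0.025,"jaw": 0.45},
    {"dx": -0.2,"dy": 0.06,"dz": 0,"ax": 0,"ay": 0,"az": 0.052,"jaw": 0.45},
    {"dx": -0.3,"dy": 0.09,"dz": 0,"ax": 0,"ay": 0,"az": 0.08,"jaw": 0.45},
    {"dx": -0.4,"dy": 0.12,"dz": 0,"ax": 0,"ay": 0,"az": 0.108,"jaw": 0.45},
    {"dx": -0.48,"dy": 0.145,"dz": 0,"ax": 0,"ay": 0,"az": 0.136,"jaw": 0.45},
    {"dx": -0.51,"dy": 0.156,"dz": 0.04,"ax": 0,"ay": 0,"az": 0.16,"jaw": 0.45},
    {"dx": -0.516,"dy": 0.157,"dz": 0.075,"ax": 0,"ay": 0,"az": 0.163,"jaw": 0.45},
    {"dx": -0.516,"dy": 0.157,"dz": 0.075,"ax": 0,"ay": 0,"az": 0.163,"jaw": 0.45}
  ]
}}

```text
time_s: 26.7
position: [0.4302, -0.204, 0.1283]
tool_rot: [[0.997, -0.071, -0.002], [-0.071, -0.997, 0.001], [-0.002, -0.001, -1.0]]
force: [0.5, 0.1, 0.0]
width: 0.0385
finger_force: 0.0
```

Run:
```python
from calc import *
np.set_printoptions(precision=4,suppress=True)
d=cam("top");crop(d,160,190,310,350,3.7,"pics/t4.png")
s=cam("scene")
f=s["frame"].astype(int);m=((f[...,0]>110)&(f[...,1]<70)&(f[...,2]<80)).astype(np.uint8)
m[:, :395]=0
ys,xs=np.nonzero(m);X=ray(s,np.c_[xs,ys],.0585)[:,:2];print(len(xs),X.mean(0),X.min(0),X.max(0))
show([[(.4308,-.2045,.0405,-.073)]])
```

```text
20 [ 0.4358 -0.2073] [ 0.4078 -0.2106] [ 0.4562 -0.2034]
t 26.8 p [ 0.4313 -0.2041  0.1294] yaw -0.0712 F [0.  1.7 1. ] w 0.0386
0 d [-0.0013  0.001   0.2223] a [-0.     -0.      0.0003]
```

View pics/t4.png

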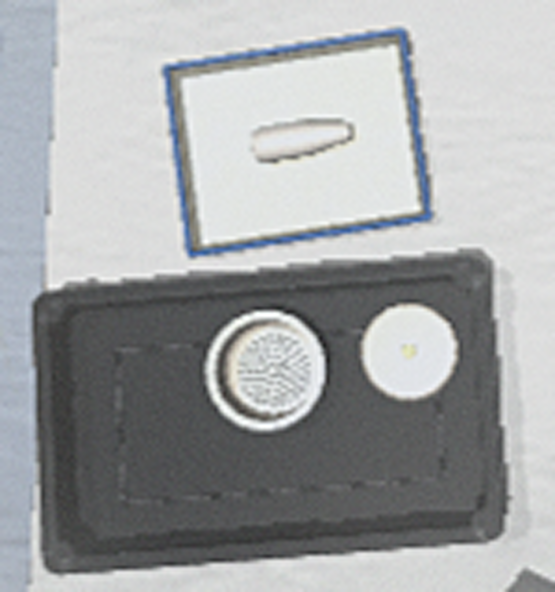

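The steam tip lies in the dish (around 300,140), and basket and screen are undisturbed. Now I grip the rack.

Request:
{"fn": "play_rows", "kwargs": {
  "commands": [
    {"dx": 0,"dy": 0.001,"dz": 0.06,"ax": 0,"ay": 0,"az": 0,"jaw": 0.45},
    {"dx": 0,"dy": 0.001,"dz": 0.12,"ax": 0,"ay": 0,"az": 0,"jaw": 0.45},
    {"dx": 0,"dy": 0.001,"dz": 0.18,"ax": 0,"ay": 0,"az": 0,"jaw": 0.45},
    {"dx": 0,"dy": 0.001,"dz": 0.212,"ax": 0,"ay": 0,"az": 0,"jaw": 0.45},
    {"dx": 0,"dy": 0.001,"dz": 0.222,"ax": 0,"ay": 0,"az": 0,"jaw": 0.3},
    {"dx": 0,"dy": 0.001,"dz": 0.222,"ax": 0,"ay": 0,"az": 0,"jaw": 0.05},
    {"dx": 0,"dy": 0.001,"dz": 0.222,"ax": 0,"ay": 0,"az": 0,"jaw": 0},
    {"dx": 0,"dy": 0.001,"dz": 0.222,"ax": 0,"ay": 0,"az": 0,"jaw": 0}
  ],
  "grip_force": 60
}}

```text
time_s: 27.8
position: [0.4314, -0.2052, 0.041]
tool_rot: [[0.997, -0.073, 0.001], [-0.073, -0.997, -0.001], [0.001, 0.0, -1.0]]
force: [1.0, 0.6, -0.6]
width: 0.0078
finger_force: 58.4
```

Run:
```python
from calc import *
st=arm.state();p=st["position"]
show([[(p[0],p[1],.16,-.073)],[(.4728,.1932,.16,.105)],[(.4728,.1932,.075,.105)]])
```

```text
t 27.8 p [ 0.4314 -0.2052  0.041 ] yaw -0.0733 F [ 1.   0.6 -0.6] w 0.0078
0 d [ 4.000e-04  1.000e-04 -2.974e-01] a [ 0.0001 -0.0002 -0.0001]
1 d [ 0.0305 -1.0009  0.    ] a [ 0.      0.     -0.0283]
2 d [0.     0.     0.2125] a [0. 0. 0.]
```

Request:
{"fn": "play_rows", "kwargs": {
  "commands": [
    {"dx": 0,"dy": 0,"dz": -0.03,"ax": 0,"ay": 0,"az": 0,"jaw": 0},
    {"dx": 0,"dy": 0,"dz": -0.09,"ax": 0,"ay": 0,"az": 0,"jaw": 0},
    {"dx": 0,"dy": 0,"dz": -0.17,"ax": 0,"ay": 0,"az": 0,"jaw": 0},
    {"dx": 0,"dy": -0.01,"dz": -0.24,"ax": 0,"ay": 0,"az": 0,"jaw": 0},
    {"dx": 0,"dy": -0.05,"dz": -0.285,"ax": 0,"ay": 0,"az": -0.001,"jaw": 0},
    {"dx": 0,"dy": -0.12,"dz": -0.298,"ax": 0,"ay": 0,"az": -0.003,"jaw": 0},
    {"dx": 0.005,"dy": -0.21,"dz": -0.298,"ax": 0,"ay": 0,"az": -0.006,"jaw": 0},
    {"dx": 0.01,"dy": -0.3,"dz": -0.298,"ax": 0,"ay": 0,"az": -0.01,"jaw": 0}
  ]
}}

```text
time_s: 28.8
position: [0.4435, -0.0848, 0.1605]
tool_rot: [[1.0, -0.01, 0.001], [-0.01, -1.0, -0.0], [0.001, 0.0, -1.0]]
force: [0.3, 0.8, -2.8]
width: 0.0076
finger_force: 58.6
```

Run:
```python
from calc import *
s=np.array([.4314,-.2052,.0410]);R=Rd(-.0733)
p=s+R@np.array([.01,-.3,-.298])*.4; y=-.0733+.01*2*np.pi
print(p,y)
show([[(.4728,.1932,.16,.105)],[(.4728,.1932,.075,.105)],[(.4728,.1932,.0585,.105)]],(*p,y))
show([])
```

```text
[ 0.44417738 -0.08581517  0.1602    ] -0.010468146928204136
0 d [ 6.430e-02 -6.982e-01  5.000e-04] a [ 0.      0.     -0.0184]
1 d [0.     0.     0.2125] a [0. 0. 0.]
2 d [0.     0.     0.0412] a [0. 0. 0.]
t 28.8 p [ 0.4435 -0.0848  0.1605] yaw -0.0103 F [ 0.3  0.8 -2.8] w 0.0076
```

Request:
{"fn": "play_rows", "kwargs": {
  "commands": [
    {"dx": 0.01,"dy": -0.1,"dz": 0,"ax": 0,"ay": 0,"az": -0.003,"jaw": 0},
    {"dx": 0.02,"dy": -0.22,"dz": 0,"ax": 0,"ay": 0,"az": -0.006,"jaw": 0},
    {"dx": 0.03,"dy": -0.35,"dz": 0,"ax": 0,"ay": 0,"az": -0.01,"jaw": 0},
    {"dx": 0.04,"dy": -0.48,"dz": 0,"ax": 0,"ay": 0,"az": -0.013,"jaw": 0},
    {"dx": 0.055,"dy": -0.59,"dz": 0,"ax": 0,"ay": 0,"az": -0.016,"jaw": 0},
    {"dx": 0.062,"dy": -0.67,"dz": 0,"ax": 0,"ay": 0,"az": -0.0184,"jaw": 0},
    {"dx": 0.064,"dy": -0.698,"dz": 0,"ax": 0,"ay": 0,"az": -0.0184,"jaw": 0},
    {"dx": 0.064,"dy": -0.698,"dz": 0.02,"ax": 0,"ay": 0,"az": -0.0184,"jaw": 0}
  ]
}}

```text
time_s: 29.8
position: [0.4725, 0.1933, 0.1521]
tool_rot: [[0.994, 0.106, 0.001], [0.106, -0.994, -0.0], [0.001, 0.0, -1.0]]
force: [0.4, -0.2, -4.0]
width: 0.0075
finger_force: 58.8
```

Request:
{"fn": "play_rows", "kwargs": {
  "commands": [
    {"dx": 0,"dy": 0,"dz": 0.05,"ax": 0,"ay": 0,"az": 0,"jaw": 0},
    {"dx": 0,"dy": 0,"dz": 0.1,"ax": 0,"ay": 0,"az": 0,"jaw": 0},
    {"dx": 0,"dy": 0,"dz": 0.14,"ax": 0,"ay": 0,"az": 0,"jaw": 0},
    {"dx": 0,"dy": 0,"dz": 0.16,"ax": 0,"ay": 0,"az": 0,"jaw": 0},
    {"dx": 0,"dy": 0,"dz": 0.175,"ax": 0,"ay": 0,"az": 0,"jaw": 0},
    {"dx": 0,"dy": 0,"dz": 0.185,"ax": 0,"ay": 0,"az": 0,"jaw": 0},
    {"dx": 0,"dy": 0,"dz": 0.19,"ax": 0,"ay": 0,"az": 0,"jaw": 0},
    {"dx": 0,"dy": 0,"dz": 0.19,"ax": 0,"ay": 0,"az": 0,"jaw": 0}
  ]
}}

```text
time_s: 30.8
position: [0.4724, 0.1933, 0.0758]
tool_rot: [[0.994, 0.105, 0.0], [0.105, -0.994, 0.0], [0.0, 0.0, -1.0]]
force: [0.7, -0.3, -3.2]
width: 0.008
finger_force: 58.7
```

Request:
{"fn": "play_rows", "kwargs": {
  "commands": [
    {"dx": 0,"dy": 0,"dz": 0.008,"ax": 0,"ay": 0,"az": 0,"jaw": 0},
    {"dx": 0,"dy": 0,"dz": 0.015,"ax": 0,"ay": 0,"az": 0,"jaw": 0},
    {"dx": 0,"dy": 0,"dz": 0.022,"ax": 0,"ay": 0,"az": 0,"jaw": 0},
    {"dx": 0,"dy": 0,"dz": 0.029,"ax": 0,"ay": 0,"az": 0,"jaw": 0},
    {"dx": 0,"dy": 0,"dz": 0.036,"ax": 0,"ay": 0,"az": 0,"jaw": 0},
    {"dx": 0,"dy": 0,"dz": 0.041,"ax": 0,"ay": 0,"az": 0,"jaw": 0},
    {"dx": 0,"dy": 0,"dz": 0.042,"ax": 0,"ay": 0,"az": 0,"jaw": 0},
    {"dx": 0,"dy": 0,"dz": 0.042,"ax": 0,"ay": 0,"az": 0,"jaw": 0}
  ]
}}

```text
time_s: 31.8
position: [0.4723, 0.1933, 0.0603]
tool_rot: [[0.994, 0.105, 0.001], [0.105, -0.994, 0.0], [0.001, -0.0, -1.0]]
force: [-3.4, -2.5, 10.0]
width: 0.0077
finger_force: 60.1
```

Request:
{"fn": "play_rows", "kwargs": {
  "commands": [
    {"dx": 0,"dy": 0,"dz": -0.002,"ax": 0,"ay": 0,"az": 0,"jaw": 0},
    {"dx": 0,"dy": 0,"dz": -0.002,"ax": 0,"ay": 0,"az": 0,"jaw": 0.2},
    {"dx": 0,"dy": 0,"dz": -0.002,"ax": 0,"ay": 0,"az": 0,"jaw": 0.5},
    {"dx": 0,"dy": 0,"dz": -0.002,"ax": 0,"ay": 0,"az": 0,"jaw": 0.5},
    {"dx": 0,"dy": 0,"dz": -0.06,"ax": 0,"ay": 0,"az": 0,"jaw": 0.5},
    {"dx": 0,"dy": 0,"dz": -0.14,"ax": 0,"ay": 0,"az": 0,"jaw": 0.5},
    {"dx": 0,"dy": 0,"dz": -0.22,"ax": 0,"ay": 0,"az": 0,"jaw": 0.5},
    {"dx": 0,"dy": 0,"dz": -0.25,"ax": 0,"ay": 0,"az": 0,"jaw": 1}
  ]
}}

```text
time_s: 32.8
position: [0.4732, 0.1936, 0.1605]
tool_rot: [[0.994, 0.105, 0.003], [0.105, -0.994, 0.001], [0.003, -0.001, -1.0]]
force: [0.3, 0.4, -0.5]
width: 0.0593
finger_force: 0.0
```

Run:
```python
from calc import *
b=(.6103,-.1478)
st=arm.state();p=st["position"]
show([[(.54,.0,.16,.09)],[(*b,.12,.09)],[(*b,.0185,.09)]])
```

```text
t 32.8 p [0.4732 0.1936 0.1605] yaw 0.1052 F [ 0.3  0.4 -0.5] w 0.0593
0 d [0.1153 0.4988 0.0013] a [-0.0001 -0.0005  0.0024]
1 d [0.1418 0.3838 0.1   ] a [0. 0. 0.]
2 d [0.     0.     0.2537] a [0. 0. 0.]
```

Move to above the blue cup, then check the rack's seat from there.

Request:
{"fn": "play_rows", "kwargs": {
  "commands": [
    {"dx": 0.015,"dy": 0.06,"dz": 0,"ax": 0,"ay": 0,"az": 0.0005,"jaw": 1},
    {"dx": 0.04,"dy": 0.17,"dz": 0,"ax": 0,"ay": 0,"az": 0.001,"jaw": 1},
    {"dx": 0.07,"dy": 0.3,"dz": 0,"ax": 0,"ay": 0,"az": 0.0015,"jaw": 1},
    {"dx": 0.1,"dy": 0.43,"dz": 0,"ax": 0,"ay": 0,"az": 0.002,"jaw": 1},
    {"dx": 0.14,"dy": 0.56,"dz": 0,"ax": 0,"ay": 0,"az": 0.0024,"jaw": 1},
    {"dx": 0.18,"dy": 0.69,"dz": 0,"ax": 0,"ay": 0,"az": 0.0024,"jaw": 1},
    {"dx": 0.22,"dy": 0.8,"dz": 0,"ax": 0,"ay": 0,"az": 0.0024,"jaw": 1},
    {"dx": 0.25,"dy": 0.87,"dz": 0,"ax": 0,"ay": 0,"az": 0.0024,"jaw": 1}
  ]
}}

```text
time_s: 33.8
position: [0.6084, -0.1445, 0.1575]
tool_rot: [[0.996, 0.088, -0.002], [0.088, -0.996, 0.0], [-0.002, -0.0, -1.0]]
force: [-0.1, 0.1, -0.4]
width: 0.0854
finger_force: 0.0
```

Run:
```python
from calc import *
np.set_printoptions(precision=4,suppress=True)
d=cam("top");s=cam("scene")
a=cv2.resize(d["frame"][245:355,160:305,::-1],None,fx=2.7,fy=2.7,interpolation=2)
b=cv2.resize(s["frame"][270:410,240:385,::-1],None,fx=2.7,fy=2.7,interpolation=2)
c=np.zeros((380,795,3),np.uint8);c[:a.shape[0],:a.shape[1]]=a;c[:b.shape[0],400:400+b.shape[1]]=b[:380]
cv2.imwrite("pics/c1.png",c)
for q in(d,s):
    f=q["frame"].astype(int);m=((f[...,0]>110)&(f[...,1]<70)&(f[...,2]<80)).astype(np.uint8);m[:240]=0
    ys,xs=np.nonzero(m);X=ray(q,np.c_[xs,ys],.0775)[:,:2];print(len(xs),X.mean(0),X.min(0),X.max(0))
# command pose
p=np.array([.4732,.1936,.1605])+Rd(.1052)@np.array([.25,.87,0])*.4;print(p)
show([[(.6103,-.1478,.12,.09)],[(.6103,-.1478,.0185,.09)]],(*p,.09));show([])
```

```text
82 [0.4716 0.192 ] [0.446  0.1865] [0.4987 0.1986]
9 [0.4517 0.1914] [0.4458 0.1828] [0.4738 0.1959]
[ 0.6092 -0.142   0.1605]
0 d [0.0015 0.0148 0.1013] a [0. 0. 0.]
1 d [0.     0.     0.2537] a [0. 0. 0.]
t 33.9 p [ 0.609  -0.1451  0.1573] yaw 0.087 F [-0.1  0.7  0.5] w 0.0851
```

View pics/c1.png

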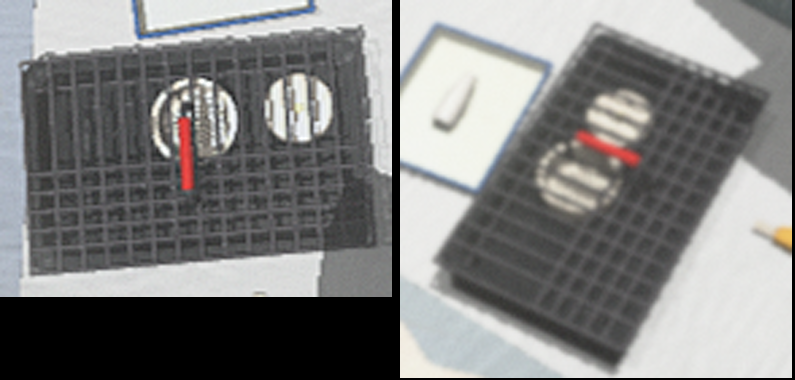

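Request:
{"fn": "play_rows", "kwargs": {
  "commands": [
    {"dx": 0.003,"dy": 0.007,"dz": 0.02,"ax": 0,"ay": 0,"az": 0,"jaw": 1},
    {"dx": 0.003,"dy": 0.007,"dz": 0.08,"ax": 0,"ay": 0,"az": 0,"jaw": 1},
    {"dx": 0.003,"dy": 0.007,"dz": 0.15,"ax": 0,"ay": 0,"az": 0,"jaw": 1},
    {"dx": 0.003,"dy": 0.007,"dz": 0.22,"ax": 0,"ay": 0,"az": 0,"jaw": 1},
    {"dx": 0.003,"dy": 0.007,"dz": 0.28,"ax": 0,"ay": 0,"az": 0,"jaw": 1},
    {"dx": 0.003,"dy": 0.007,"dz": 0.325,"ax": 0,"ay": 0,"az": 0,"jaw": 1},
    {"dx": 0.003,"dy": 0.007,"dz": 0.343,"ax": 0,"ay": 0,"az": 0,"jaw": 1},
    {"dx": 0.003,"dy": 0.007,"dz": 0.343,"ax": 0,"ay": 0,"az": 0,"jaw": 1}
  ],
  "grip_force": 35
}}

```text
time_s: 34.9
position: [0.6096, -0.1447, 0.0216]
tool_rot: [[0.996, 0.09, -0.0], [0.09, -0.996, 0.0], [-0.0, -0.0, -1.0]]
force: [0.1, 0.4, 0.1]
width: 0.0856
finger_force: 0.0
```

Request:
{"fn": "play_rows", "kwargs": {
  "commands": [
    {"dx": 0.002,"dy": 0.008,"dz": 0.007,"ax": 0,"ay": 0,"az": 0,"jaw": 1},
    {"dx": 0.002,"dy": 0.008,"dz": 0.007,"ax": 0,"ay": 0,"az": 0,"jaw": 1},
    {"dx": 0.002,"dy": 0.008,"dz": 0.007,"ax": 0,"ay": 0,"az": 0,"jaw": 0.75},
    {"dx": 0.002,"dy": 0.008,"dz": 0.007,"ax": 0,"ay": 0,"az": 0,"jaw": 0.5},
    {"dx": 0.002,"dy": 0.008,"dz": 0.007,"ax": 0,"ay": 0,"az": 0,"jaw": 0.5},
    {"dx": 0.002,"dy": 0.008,"dz": 0.007,"ax": 0,"ay": 0,"az": 0,"jaw": 0.5},
    {"dx": 0.002,"dy": 0.008,"dz": 0.007,"ax": 0,"ay": 0,"az": 0,"jaw": 0.5},
    {"dx": 0.002,"dy": 0.008,"dz": 0.007,"ax": 0,"ay": 0,"az": 0,"jaw": 0.5}
  ]
}}

```text
time_s: 35.9
position: [0.6112, -0.1482, 0.0195]
tool_rot: [[0.996, 0.09, 0.001], [0.09, -0.996, -0.0], [0.001, 0.0, -1.0]]
force: [-1.0, 1.1, 5.9]
width: 0.058
finger_force: 37.3
```

Run:
```python
from calc import *
p=arm.state()["position"]
b=(.4363,.2678)
show([[(*p[:2],.175,.09),(.5032,.1041,.175,.09)],[(*b,.175,.09),(*b,.115,.09)],[(*b,.0585,.09)]])
```

```text
t 35.9 p [ 0.6112 -0.1482  0.0195] yaw 0.0901 F [-1.   1.1  5.9] w 0.058
0 d [ 4.000e-04  2.000e-04 -3.887e-01] a [ 0.0001 -0.0002  0.    ]
0 d [-0.2117 -0.6523 -0.3892] a [ 0.0001 -0.0002  0.    ]
1 d [-0.1298 -0.4226  0.    ] a [0. 0. 0.]
1 d [-0.1298 -0.4226  0.15  ] a [0. 0. 0.]
2 d [0.     0.     0.1412] a [0. 0. 0.]
```

Request:
{"fn": "play_rows", "kwargs": {
  "commands": [
    {"dx": 0,"dy": 0,"dz": -0.04,"ax": 0,"ay": 0,"az": 0,"jaw": 0.5},
    {"dx": 0,"dy": 0,"dz": -0.13,"ax": 0,"ay": 0,"az": 0,"jaw": 0.5},
    {"dx": 0,"dy": 0,"dz": -0.24,"ax": 0,"ay": 0,"az": 0,"jaw": 0.5},
    {"dx": -0.01,"dy": -0.03,"dz": -0.33,"ax": 0,"ay": 0,"az": 0,"jaw": 0.5},
    {"dx": -0.03,"dy": -0.1,"dz": -0.38,"ax": 0,"ay": 0,"az": 0,"jaw": 0.5},
    {"dx": -0.065,"dy": -0.2,"dz": -0.389,"ax": 0,"ay": 0,"az": 0,"jaw": 0.5},
    {"dx": -0.1,"dy": -0.31,"dz": -0.389,"ax": 0,"ay": 0,"az": 0,"jaw": 0.5},
    {"dx": -0.135,"dy": -0.42,"dz": -0.389,"ax": 0,"ay": 0,"az": 0,"jaw": 0.5}
  ]
}}

```text
time_s: 36.9
position: [0.541, 0.0155, 0.175]
tool_rot: [[0.996, 0.089, 0.0], [0.089, -0.996, 0.0], [0.0, -0.0, -1.0]]
force: [0.6, 1.2, -1.2]
width: 0.0584
finger_force: 37.9
```

Request:
{"fn": "play_rows", "kwargs": {
  "commands": [
    {"dx": -0.034,"dy": -0.11,"dz": 0,"ax": 0,"ay": 0,"az": 0,"jaw": 0.5},
    {"dx": -0.068,"dy": -0.22,"dz": 0,"ax": 0,"ay": 0,"az": 0,"jaw": 0.5},
    {"dx": -0.103,"dy": -0.33,"dz": 0,"ax": 0,"ay": 0,"az": 0,"jaw": 0.5},
    {"dx": -0.135,"dy": -0.43,"dz": 0,"ax": 0,"ay": 0,"az": 0,"jaw": 0.5},
    {"dx": -0.165,"dy": -0.53,"dz": 0,"ax": 0,"ay": 0,"az": 0,"jaw": 0.5},
    {"dx": -0.19,"dy": -0.61,"dz": 0.02,"ax": 0,"ay": 0,"az": 0,"jaw": 0.5},
    {"dx": -0.205,"dy": -0.65,"dz": 0.07,"ax": 0,"ay": 0,"az": 0,"jaw": 0.5},
    {"dx": -0.207,"dy": -0.655,"dz": 0.14,"ax": 0,"ay": 0,"az": 0,"jaw": 0.5}
  ]
}}

```text
time_s: 37.9
position: [0.4357, 0.2692, 0.1189]
tool_rot: [[0.996, 0.092, 0.002], [0.092, -0.996, 0.001], [0.002, -0.001, -1.0]]
force: [0.3, 0.6, -1.6]
width: 0.0581
finger_force: 37.9
```

Request:
{"fn": "play_rows", "kwargs": {
  "commands": [
    {"dx": 0,"dy": 0,"dz": 0,"ax": 0,"ay": 0,"az": 0,"jaw": 0.5},
    {"dx": 0,"dy": 0,"dz": 0.02,"ax": 0,"ay": 0,"az": 0,"jaw": 0.5},
    {"dx": 0,"dy": 0,"dz": 0.05,"ax": 0,"ay": 0,"az": 0,"jaw": 0.5},
    {"dx": 0,"dy": 0,"dz": 0.08,"ax": 0,"ay": 0,"az": 0,"jaw": 0.5},
    {"dx": 0,"dy": 0,"dz": 0.1,"ax": 0,"ay": 0,"az": 0,"jaw": 0.5},
    {"dx": 0,"dy": 0,"dz": 0.12,"ax": 0,"ay": 0,"az": 0,"jaw": 0.5},
    {"dx": 0,"dy": 0,"dz": 0.13,"ax": 0,"ay": 0,"az": 0,"jaw": 0.5},
    {"dx": 0,"dy": 0,"dz": 0.13,"ax": 0,"ay": 0,"az": 0,"jaw": 0.5}
  ]
}}

```text
time_s: 38.9
position: [0.4358, 0.2678, 0.0662]
tool_rot: [[0.996, 0.09, -0.0], [0.09, -0.996, -0.0], [-0.0, 0.0, -1.0]]
force: [0.7, 0.3, -1.3]
width: 0.0578
finger_force: 38.1
```

Request:
{"fn": "play_rows", "kwargs": {
  "commands": [
    {"dx": 0.001,"dy": 0,"dz": 0.006,"ax": 0,"ay": 0,"az": 0,"jaw": 0.5},
    {"dx": 0.001,"dy": 0,"dz": 0.012,"ax": 0,"ay": 0,"az": 0,"jaw": 0.5},
    {"dx": 0.001,"dy": 0,"dz": 0.016,"ax": 0,"ay": 0,"az": 0,"jaw": 0.5},
    {"dx": 0.001,"dy": 0,"dz": 0.019,"ax": 0,"ay": 0,"az": 0,"jaw": 0.5},
    {"dx": 0.001,"dy": 0,"dz": 0.0205,"ax": 0,"ay": 0,"az": 0,"jaw": 0.5},
    {"dx": 0.001,"dy": 0,"dz": 0.0205,"ax": 0,"ay": 0,"az": 0,"jaw": 0.5},
    {"dx": 0.001,"dy": 0,"dz": 0.0205,"ax": 0,"ay": 0,"az": 0,"jaw": 0.5},
    {"dx": 0.001,"dy": 0,"dz": 0.0205,"ax": 0,"ay": 0,"az": 0,"jaw": 0.5}
  ]
}}

```text
time_s: 39.9
position: [0.4366, 0.2679, 0.0589]
tool_rot: [[0.996, 0.09, 0.001], [0.09, -0.996, 0.0], [0.001, -0.0, -1.0]]
force: [-1.1, -1.3, 6.0]
width: 0.0581
finger_force: 38.4
```

Contact (6 N). Release and lift, then go to the green cup.

Request:
{"fn": "play_rows", "kwargs": {
  "commands": [
    {"dx": 0,"dy": 0,"dz": 0,"ax": 0,"ay": 0,"az": 0,"jaw": 0.75},
    {"dx": 0,"dy": 0,"dz": 0,"ax": 0,"ay": 0,"az": 0,"jaw": 1},
    {"dx": 0,"dy": 0,"dz": 0,"ax": 0,"ay": 0,"az": 0,"jaw": 1},
    {"dx": 0,"dy": 0,"dz": -0.03,"ax": 0,"ay": 0,"az": 0,"jaw": 1},
    {"dx": 0,"dy": 0,"dz": -0.1,"ax": 0,"ay": 0,"az": 0,"jaw": 1},
    {"dx": 0,"dy": 0,"dz": -0.18,"ax": 0,"ay": 0,"az": 0,"jaw": 1},
    {"dx": 0,"dy": 0,"dz": -0.25,"ax": 0,"ay": 0,"az": 0,"jaw": 1},
    {"dx": 0,"dy": 0,"dz": -0.25,"ax": 0,"ay": 0,"az": 0,"jaw": 1}
  ]
}}

```text
time_s: 40.9
position: [0.4376, 0.2687, 0.161]
tool_rot: [[0.996, 0.09, 0.005], [0.09, -0.996, 0.003], [0.006, -0.003, -1.0]]
force: [-0.2, 0.1, -0.8]
width: 0.0855
finger_force: 0.0
```

Run:
```python
from calc import *
g=(.6006,-.2868)
show([[(.53,.02,.16,.05)],[(*g,.16,.002)],[(*g,.0199,.002)]])
```

```text
t 40.9 p [0.4376 0.2687 0.161 ] yaw 0.0901 F [-0.2  0.1 -0.8] w 0.0855
0 d [0.174  0.64   0.0019] a [-0.0004 -0.0009  0.0064]
1 d [0.1379 0.7749 0.    ] a [0.     0.     0.0076]
2 d [0.     0.     0.3502] a [0. 0. 0.]
```

Request:
{"fn": "play_rows", "kwargs": {
  "commands": [
    {"dx": 0.015,"dy": 0.05,"dz": 0,"ax": 0,"ay": 0,"az": 0,"jaw": 1},
    {"dx": 0.035,"dy": 0.13,"dz": 0,"ax": 0,"ay": 0,"az": 0.001,"jaw": 1},
    {"dx": 0.06,"dy": 0.22,"dz": 0,"ax": 0,"ay": 0,"az": 0.002,"jaw": 1},
    {"dx": 0.085,"dy": 0.32,"dz": 0,"ax": 0,"ay": 0,"az": 0.003,"jaw": 1},
    {"dx": 0.11,"dy": 0.42,"dz": 0,"ax": 0,"ay": 0,"az": 0.004,"jaw": 1},
    {"dx": 0.135,"dy": 0.51,"dz": 0,"ax": 0,"ay": 0,"az": 0.005,"jaw": 1},
    {"dx": 0.16,"dy": 0.59,"dz": 0,"ax": 0,"ay": 0,"az": 0.006,"jaw": 1},
    {"dx": 0.174,"dy": 0.64,"dz": 0,"ax": 0,"ay": 0,"az": 0.0064,"jaw": 1}
  ]
}}

```text
time_s: 41.9
position: [0.5285, 0.0178, 0.1574]
tool_rot: [[0.999, 0.049, -0.002], [0.049, -0.999, -0.0], [-0.002, -0.0, -1.0]]
force: [0.2, 0.6, -0.0]
width: 0.0854
finger_force: 0.0
```

Request:
{"fn": "play_rows", "kwargs": {
  "commands": [
    {"dx": 0.018,"dy": 0.1,"dz": 0,"ax": 0,"ay": 0,"az": 0.001,"jaw": 1},
    {"dx": 0.04,"dy": 0.23,"dz": 0,"ax": 0,"ay": 0,"az": 0.002,"jaw": 1},
    {"dx": 0.065,"dy": 0.37,"dz": 0,"ax": 0,"ay": 0,"az": 0.004,"jaw": 1},
    {"dx": 0.09,"dy": 0.51,"dz": 0,"ax": 0,"ay": 0,"az": 0.005,"jaw": 1},
    {"dx": 0.115,"dy": 0.64,"dz": 0,"ax": 0,"ay": 0,"az": 0.007,"jaw": 1},
    {"dx": 0.132,"dy": 0.74,"dz": 0,"ax": 0,"ay": 0,"az": 0.0076,"jaw": 1},
    {"dx": 0.138,"dy": 0.775,"dz": 0,"ax": 0,"ay": 0,"az": 0.0076,"jaw": 1},
    {"dx": 0.138,"dy": 0.775,"dz": 0,"ax": 0,"ay": 0,"az": 0.0076,"jaw": 1}
  ]
}}

```text
time_s: 42.9
position: [0.5989, -0.2874, 0.1576]
tool_rot: [[1.0, 0.001, -0.001], [0.001, -1.0, 0.001], [-0.001, -0.001, -1.0]]
force: [0.0, 0.5, 0.4]
width: 0.0854
finger_force: 0.0
```

Request:
{"fn": "play_rows", "kwargs": {
  "commands": [
    {"dx": 0,"dy": 0,"dz": 0,"ax": 0,"ay": 0,"az": 0,"jaw": 1},
    {"dx": 0,"dy": 0,"dz": 0.02,"ax": 0,"ay": 0,"az": 0,"jaw": 1},
    {"dx": 0,"dy": 0,"dz": 0.05,"ax": 0,"ay": 0,"az": 0,"jaw": 1},
    {"dx": 0,"dy": 0,"dz": 0.08,"ax": 0,"ay": 0,"az": 0,"jaw": 1},
    {"dx": 0,"dy": 0,"dz": 0.1,"ax": 0,"ay": 0,"az": 0,"jaw": 1},
    {"dx": 0,"dy": 0,"dz": 0.1,"ax": 0,"ay": 0,"az": 0,"jaw": 1},
    {"dx": 0,"dy": 0,"dz": 0.1,"ax": 0,"ay": 0,"az": 0,"jaw": 1},
    {"dx": 0,"dy": 0,"dz": 0.1,"ax": 0,"ay": 0,"az": 0,"jaw": 1}
  ]
}}

```text
time_s: 43.9
position: [0.5995, -0.2879, 0.1189]
tool_rot: [[1.0, 0.002, 0.001], [0.002, -1.0, -0.001], [0.001, 0.001, -1.0]]
force: [0.9, -0.1, -0.5]
width: 0.0852
finger_force: 0.0
```

Run:
```python
from calc import *
g=(.6006,-.2868)
show([[(*g,.0195,.002)]])
d=cam("top");crop(d,160,190,540,400,2,"pics/t5.png")
```

```text
t 43.9 p [ 0.5995 -0.2879  0.1189] yaw 0.002 F [ 0.9 -0.1 -0.5] w 0.0852
0 d [ 0.0025 -0.003   0.2484] a [ 0.0001 -0.0002  0.    ]
```

View pics/t5.png

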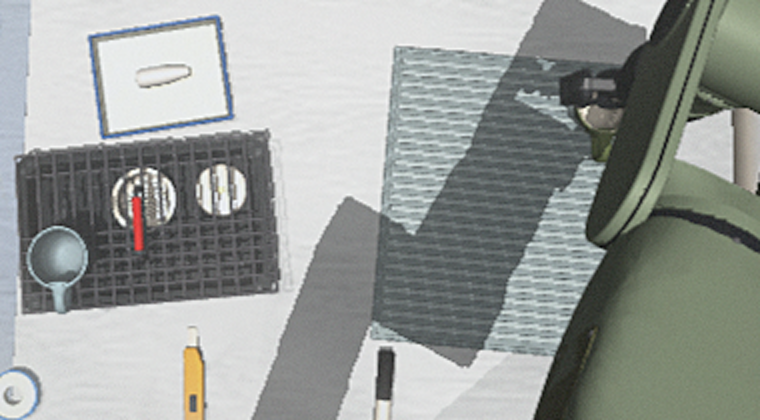

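Request:
{"fn": "play_rows", "kwargs": {
  "commands": [
    {"dx": 0.0025,"dy": -0.003,"dz": 0.07,"ax": 0,"ay": 0,"az": 0,"jaw": 1},
    {"dx": 0.0025,"dy": -0.003,"dz": 0.14,"ax": 0,"ay": 0,"az": 0,"jaw": 1},
    {"dx": 0.0025,"dy": -0.003,"dz": 0.2,"ax": 0,"ay": 0,"az": 0,"jaw": 1},
    {"dx": 0.0025,"dy": -0.003,"dz": 0.24,"ax": 0,"ay": 0,"az": 0,"jaw": 1},
    {"dx": 0.0025,"dy": -0.003,"dz": 0.248,"ax": 0,"ay": 0,"az": 0,"jaw": 1},
    {"dx": 0.0025,"dy": -0.003,"dz": 0.248,"ax": 0,"ay": 0,"az": 0,"jaw": 0.75},
    {"dx": 0.0025,"dy": -0.003,"dz": 0.248,"ax": 0,"ay": 0,"az": 0,"jaw": 0.5},
    {"dx": 0.0025,"dy": -0.003,"dz": 0.248,"ax": 0,"ay": 0,"az": 0,"jaw": 0.5}
  ]
}}

```text
time_s: 44.95
position: [0.6012, -0.287, 0.0206]
tool_rot: [[1.0, 0.002, 0.003], [0.002, -1.0, -0.001], [0.003, 0.001, -1.0]]
force: [0.5, 1.0, 4.2]
width: 0.0569
finger_force: 37.4
```

Run:
```python
from calc import *
p=arm.state()["position"]
g=(.4580,.1078)
show([[(*p[:2],.175,.002),(.53,-.09,.175,.002)],[(*g,.175,.002),(*g,.115,.002)],[(*g,.0595,.002)]])
```

```text
t 44.95 p [ 0.6012 -0.287   0.0206] yaw 0.0021 F [0.5 1.  4.2] w 0.0569
0 d [ 0.0011  0.0005 -0.386 ] a [ 0.0002 -0.0004  0.    ]
0 d [-0.1759 -0.4922 -0.3872] a [ 0.0002 -0.0004  0.    ]
1 d [-0.179  -0.4949  0.    ] a [0. 0. 0.]
1 d [-0.179  -0.4949  0.15  ] a [0. 0. 0.]
2 d [0.     0.     0.1388] a [0. 0. 0.]
```

Request:
{"fn": "play_rows", "kwargs": {
  "commands": [
    {"dx": 0,"dy": 0,"dz": -0.04,"ax": 0,"ay": 0,"az": 0,"jaw": 0.5},
    {"dx": 0,"dy": 0,"dz": -0.13,"ax": 0,"ay": 0,"az": 0,"jaw": 0.5},
    {"dx": 0,"dy": 0,"dz": -0.24,"ax": 0,"ay": 0,"az": 0,"jaw": 0.5},
    {"dx": -0.01,"dy": -0.03,"dz": -0.33,"ax": 0,"ay": 0,"az": 0,"jaw": 0.5},
    {"dx": -0.035,"dy": -0.1,"dz": -0.38,"ax": 0,"ay": 0,"az": 0,"jaw": 0.5},
    {"dx": -0.07,"dy": -0.2,"dz": -0.387,"ax": 0,"ay": 0,"az": 0,"jaw": 0.5},
    {"dx": -0.11,"dy": -0.31,"dz": -0.387,"ax": 0,"ay": 0,"az": 0,"jaw": 0.5},
    {"dx": -0.15,"dy": -0.42,"dz": -0.387,"ax": 0,"ay": 0,"az": 0,"jaw": 0.5}
  ]
}}

```text
time_s: 45.95
position: [0.539, -0.1174, 0.1748]
tool_rot: [[1.0, 0.002, 0.001], [0.002, -1.0, -0.0], [0.001, 0.0, -1.0]]
force: [1.7, 0.5, -0.9]
width: 0.0565
finger_force: 37.7
```

Request:
{"fn": "play_rows", "kwargs": {
  "commands": [
    {"dx": -0.04,"dy": -0.11,"dz": 0,"ax": 0,"ay": 0,"az": 0,"jaw": 0.5},
    {"dx": -0.08,"dy": -0.22,"dz": 0,"ax": 0,"ay": 0,"az": 0,"jaw": 0.5},
    {"dx": -0.12,"dy": -0.33,"dz": 0,"ax": 0,"ay": 0,"az": 0,"jaw": 0.5},
    {"dx": -0.155,"dy": -0.43,"dz": 0,"ax": 0,"ay": 0,"az": 0,"jaw": 0.5},
    {"dx": -0.185,"dy": -0.51,"dz": 0,"ax": 0,"ay": 0,"az": 0,"jaw": 0.5},
    {"dx": -0.204,"dy": -0.555,"dz": 0.02,"ax": 0,"ay": 0,"az": 0,"jaw": 0.5},
    {"dx": -0.207,"dy": -0.567,"dz": 0.07,"ax": 0,"ay": 0,"az": 0,"jaw": 0.5},
    {"dx": -0.207,"dy": -0.567,"dz": 0.14,"ax": 0,"ay": 0,"az": 0,"jaw": 0.5}
  ]
}}

```text
time_s: 46.95
position: [0.4569, 0.1087, 0.1188]
tool_rot: [[1.0, 0.003, 0.003], [0.003, -1.0, 0.001], [0.003, -0.001, -1.0]]
force: [0.6, 0.5, -1.9]
width: 0.0565
finger_force: 37.7
```

Request:
{"fn": "play_rows", "kwargs": {
  "commands": [
    {"dx": 0,"dy": 0,"dz": 0,"ax": 0,"ay": 0,"az": 0,"jaw": 0.5},
    {"dx": 0,"dy": 0,"dz": 0.02,"ax": 0,"ay": 0,"az": 0,"jaw": 0.5},
    {"dx": 0,"dy": 0,"dz": 0.05,"ax": 0,"ay": 0,"az": 0,"jaw": 0.5},
    {"dx": 0,"dy": 0,"dz": 0.08,"ax": 0,"ay": 0,"az": 0,"jaw": 0.5},
    {"dx": 0,"dy": 0,"dz": 0.1,"ax": 0,"ay": 0,"az": 0,"jaw": 0.5},
    {"dx": 0,"dy": 0,"dz": 0.12,"ax": 0,"ay": 0,"az": 0,"jaw": 0.5},
    {"dx": 0,"dy": 0,"dz": 0.128,"ax": 0,"ay": 0,"az": 0,"jaw": 0.5},
    {"dx": 0,"dy": 0,"dz": 0.128,"ax": 0,"ay": 0,"az": 0,"jaw": 0.5}
  ]
}}

```text
time_s: 47.95
position: [0.4565, 0.108, 0.0665]
tool_rot: [[1.0, 0.002, -0.0], [0.002, -1.0, -0.0], [-0.0, 0.0, -1.0]]
force: [0.4, -0.9, -1.7]
width: 0.0568
finger_force: 37.9
```

Request:
{"fn": "play_rows", "kwargs": {
  "commands": [
    {"dx": 0.003,"dy": 0,"dz": 0.006,"ax": 0,"ay": 0,"az": 0,"jaw": 0.5},
    {"dx": 0.003,"dy": 0,"dz": 0.012,"ax": 0,"ay": 0,"az": 0,"jaw": 0.5},
    {"dx": 0.003,"dy": 0,"dz": 0.016,"ax": 0,"ay": 0,"az": 0,"jaw": 0.5},
    {"dx": 0.003,"dy": 0,"dz": 0.018,"ax": 0,"ay": 0,"az": 0,"jaw": 0.5},
    {"dx": 0.003,"dy": 0,"dz": 0.0195,"ax": 0,"ay": 0,"az": 0,"jaw": 0.5},
    {"dx": 0.003,"dy": 0,"dz": 0.0195,"ax": 0,"ay": 0,"az": 0,"jaw": 0.5},
    {"dx": 0.003,"dy": 0,"dz": 0.0195,"ax": 0,"ay": 0,"az": 0,"jaw": 0.5},
    {"dx": 0.003,"dy": 0,"dz": 0.0195,"ax": 0,"ay": 0,"az": 0,"jaw": 0.5}
  ]
}}

```text
time_s: 48.95
position: [0.4585, 0.108, 0.0601]
tool_rot: [[1.0, 0.002, 0.002], [0.002, -1.0, 0.0], [0.002, -0.0, -1.0]]
force: [-1.7, -0.9, 7.7]
width: 0.0565
finger_force: 38.4
```

Seated. Release, lift, withdraw.

Request:
{"fn": "play_rows", "kwargs": {
  "commands": [
    {"dx": 0,"dy": 0,"dz": 0,"ax": 0,"ay": 0,"az": 0,"jaw": 0.75},
    {"dx": 0,"dy": 0,"dz": 0,"ax": 0,"ay": 0,"az": 0,"jaw": 1},
    {"dx": 0,"dy": 0,"dz": 0,"ax": 0,"ay": 0,"az": 0,"jaw": 1},
    {"dx": 0,"dy": 0,"dz": -0.03,"ax": 0,"ay": 0,"az": 0,"jaw": 1},
    {"dx": 0,"dy": 0,"dz": -0.1,"ax": 0,"ay": 0,"az": 0,"jaw": 1},
    {"dx": 0,"dy": 0,"dz": -0.18,"ax": 0,"ay": 0,"az": 0,"jaw": 1},
    {"dx": 0,"dy": 0,"dz": -0.26,"ax": 0,"ay": 0,"az": 0,"jaw": 1},
    {"dx": 0,"dy": 0,"dz": -0.3,"ax": 0,"ay": 0,"az": 0,"jaw": 1}
  ]
}}

```text
time_s: 49.95
position: [0.4586, 0.1082, 0.1815]
tool_rot: [[1.0, 0.002, 0.004], [0.002, -1.0, 0.001], [0.004, -0.001, -1.0]]
force: [0.1, -0.4, -0.4]
width: 0.0853
finger_force: 0.0
```

Request:
{"fn": "play_rows", "kwargs": {
  "commands": [
    {"dx": 0,"dy": 0.08,"dz": 0,"ax": 0,"ay": 0,"az": 0,"jaw": 1},
    {"dx": 0,"dy": 0.2,"dz": 0,"ax": 0,"ay": 0,"az": 0,"jaw": 1},
    {"dx": 0,"dy": 0.32,"dz": 0,"ax": 0,"ay": 0,"az": 0,"jaw": 1},
    {"dx": 0,"dy": 0.44,"dz": 0,"ax": 0,"ay": 0,"az": 0,"jaw": 1},
    {"dx": 0,"dy": 0.56,"dz": 0,"ax": 0,"ay": 0,"az": 0,"jaw": 1},
    {"dx": 0,"dy": 0.66,"dz": 0,"ax": 0,"ay": 0,"az": 0,"jaw": 1},
    {"dx": 0,"dy": 0.72,"dz": 0,"ax": 0,"ay": 0,"az": 0,"jaw": 1},
    {"dx": 0,"dy": 0.75,"dz": 0,"ax": 0,"ay": 0,"az": 0,"jaw": 1}
  ]
}}

```text
time_s: 50.95
position: [0.4584, -0.1932, 0.1795]
tool_rot: [[1.0, 0.001, 0.001], [0.001, -1.0, -0.0], [0.001, 0.0, -1.0]]
force: [-0.3, 0.4, -0.0]
width: 0.085
finger_force: 0.0
```

Run:
```python
from calc import *
d=cam("top");s=cam("scene")
a=cv2.resize(d["frame"][190:355,160:305,::-1],None,fx=2.7,fy=2.7,interpolation=2)
b=cv2.resize(s["frame"][250:410,220:365,::-1],None,fx=2.7,fy=2.7,interpolation=2)
c=np.zeros((450,795,3),np.uint8);c[:a.shape[0],:a.shape[1]]=a;c[:b.shape[0],400:400+b.shape[1]]=b
cv2.imwrite("pics/c2.png",c)
```

```text
(no output)
```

View pics/c2.png

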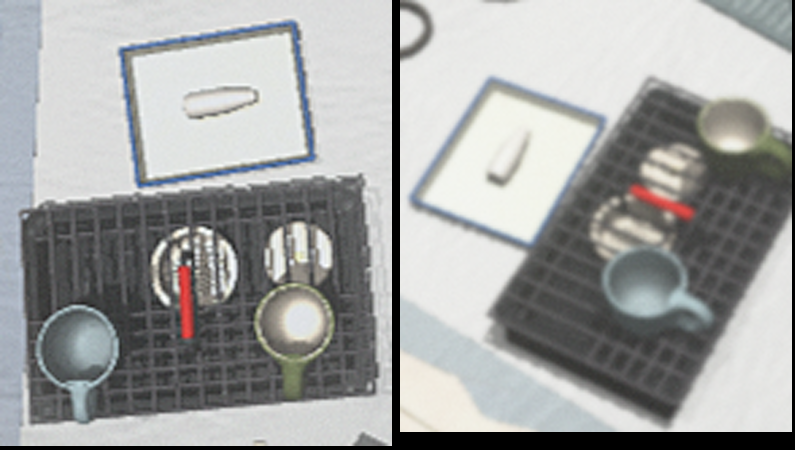

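Both cups are upright in their old places with handles towards the robot, the rack is seated on the pan, and the tip is in the dish.

```bash
python3 -c "
from bench import workorder
print(workorder.finish_job())"
```

```text
the job is handed in; nothing more can be done
None
```

The job is handed in at about 51 s: the steam tip is in the parts dish, the rack is back on the pan, and both cups stand upright where they were with their handles as before.

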